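# Load the ball mill: weigh, tip and preset

### The arm

A 7-joint arm with a two-finger parallel gripper is mounted at the origin on the work surface. World frame = base frame: x ahead of the robot, y to its left, z up, the work surface at z = 0. Lengths are in m, angles in degrees, forces in N, time in s.
With the tool pointing down it reaches from about 0.425 to 0.875 m from the base axis. Payload 4.7 kg.
Tool frame: the origin (TCP) lies between the finger pads; the fingertips stand 19 mm ahead of it and the grasp point (between the pads) is the TCP; x points along the fingers, z is the direction in which the jaws open and shut, and the axes are right-handed (so a half turn about x gives the same grasp; the last joint's range is limited). The gripper opens to 87 mm and grips with 3 to 60 N. Pads are 19 mm wide; open, the fingers measure 117 mm over their backs; the gripper's body (75 mm by 190 mm) begins 51 mm behind the grasp point.
Start: joints at [65.552, 18.392, -4.016, 83.108, 1.295, 78.541, -3.26], TCP at [0.277, -0.588, 0.242] pointing down, gripper open.
Joint ranges: [-163.93, 163.93], [-17.29, 119.83], [-79.2, 71.16], [3.27, 140.29], [-89.18, 269.18], [5.43, 117.66], [-154.24, 154.24]. Speed limits (degrees/s): [147.25, 147.25, 180, 180, 180, 180, 180].

### API

Orientations are given as [roll, pitch, yaw] about the fixed x, y, z axes, in that order (R = Rz(yaw) Ry(pitch) Rx(roll)).
In Python, from cell import monitor, read_camera, camera_model, env, regions_of gives the robot as it stands. The module is installed in compiled form; this text tells all that it offers.
- The arm moves only by the tool step_arm, never from a script. Its argument "deltas" is a list of rows, each a list of 5 numbers: the gripper's target within -1 to 1 (fully open at 1, half-way at 0, shut at -1), then the shift along the tool's x, y, z in m, then the turn about the tool's x in degrees. A call has 1 to 12 rows; each row is the pose to reach, as a shift and turn from the pose commanded when the call began, along the tool's axes at that moment; what a row does not reach only later rows make up. A row lasts 1/8 s, in which the tool goes at most 62.5 mm and 10.7 degrees, less where a joint would pass 70% of its speed; a pose out of reach is approached as far as the arm can. A call with a gripper value outside its range is refused whole. The fingers move at their own pace and stop on an object; "newtons" is the grip in N (left out, the last holds). Time passes only in rows, so rows that repeat a pose let the fingers close. It gives the time, the measured TCP pose, the force and the opening at its end, in the units of the state.
- monitor.get_obs(): the state, without advancing time (a new reading comes with each control period).
- read_camera(name): name is "scene" or "side" or "wrist"; returns (picture, depth): 384x512x3 uint8, red, green, blue; 384x512 float32, m along the optical axis (not along the pixel's ray), 0 where there is no reading.
- camera_model(name): a dict with "fx", "fy", "cx", "cy" (pixels), "xyz" and "attitude" of the camera in the world. Camera axes: x right, y down, z forward; pixel columns grow to the right and rows downward; lengths in m; the calibration is good to about 2 mm. The wrist camera is an equidistant fisheye: a pixel r from the principal point sees the ray r / f radians off the axis. A picture is of the moment at which its call begins: read the wrist's pose just before it. camera_model takes no time and is no camera call; for the wrist camera it gives the pose at the moment of the call.
- env.sign_off(): hands the job in, once; it reports no verdict.
Trained networks look in the newest picture that a camera, given by its name, has taken for a name from the list of things; names that differ only in an ending like _2 or _b are one class to them, and where a whole thing is asked for, a point or a joint stands for the part that bears it (a point fixed in the world has none). Each returns a list of dicts, best first, with "p" (0 to 1); they miss things now and then, are a little off and sometimes report something else, mostly with a low value. They report only what shows in the picture. A call takes as long as a camera call. They do not tell look-alikes from the thing itself.
- regions_of(camera, thing): "pixels" (384x512 bool, what is visible of it) and "pixel" ([column, row] in pixels, amid what is visible of it).
The state is a dict: "time_s": time; "qpos": joint angles; "joint_velocities": joint speeds; "effort": joint torques, N m; "tool_pos": TCP position; "tool_rot": TCP orientation; "force": force on the tool from outside, world axes, zero at the start; "wrist_torque": the same for the moment, N m; "grip_width": finger opening in m.
Only numpy, scipy, OpenCV 4.12 (cv2) and the standard library are available. Lean on these libraries where they do the work, as an engineer would, in place of code of your own. Each camera call takes 0.05 s, during which the arm holds its last target. There are 200 camera calls.

### The job

Load the ball mill: take the blue cup with the four steel balls from the rack and stand it on the scale, let go for a moment so that it can settle on a reading, then take it up again and tip all four balls into the mill's sunken grinding bowl, holding the mouth close above the bowl and without knocking the cup against the mill. Stand the empty cup back on the scale pan to weigh it back, and leave the mill's dial turned to its green mark; do not disturb the other cups or the mill's lid.

Things in the scene. Friction and masses are not known exactly. Their poses are not given: they have to be found in the camera images.
- cup: blue plastic cup holding four loose steel balls, open at the top, a plain cone without handle: 66 tall, outer diameter 46 at the foot and 62 at the rim, wall 2.5, inner floor 4 above its origin, about 0.12 kg plus 0.06 kg of balls. Origin: centre of its underside; z points out of the mouth. It starts upright in any one of the rack's three wells, sunk 18 deep
- ball0: steel ball, diameter 15, 14 g, loose in the blue cup; its origin lies on its surface and turns with it
- ball0_center (a point): centre of that steel ball
- ball1: steel ball, diameter 15, 14 g, loose in the blue cup; its origin lies on its surface and turns with it
- ball1_center (a point): centre of that steel ball
- ball2: steel ball, diameter 15, 14 g, loose in the blue cup; its origin lies on its surface and turns with it
- ball2_center (a point): centre of that steel ball
- ball3: steel ball, diameter 15, 14 g, loose in the blue cup; its origin lies on its surface and turns with it
- ball3_center (a point): centre of that steel ball
- rack: black cup rack, fixed, 270 (x) x 100 (y) x 26 high, three round wells of 58 diameter and 18 depth in a row along its x axis, 80 apart. Origin: centre of its underside; top face at 26
- cup_yellow: yellow cup of the same shape with white ceramic beads fixed in it, in another well; leave alone. Origin: centre of its underside
- cup_white: white cup of the same shape, empty, in another well; leave alone. Origin: centre of its underside
- scale: white bench scale, fixed, 210 (x) x 160 (y), housing top at 42, display on its -x end (no higher than 48). Origin: centre of its underside
- pan: round steel scale pan, diameter 120, 4 thick, rigid, on top of the scale, 35 towards the scale's +x. Origin: centre of its underside
- pan_top (a point): centre of the pan's top face, 60 above the bench
- mill: ball mill with its lid off, fixed, box 290 (x) x 310 (y) with a flat deck 135 above the bench. In the deck a round chamber with an upright steel guard collar (inner diameter 128, outer 146, top 165 above the bench; two small latches stand 12 outside the collar at its +x and -x sides, no higher than 168); in the middle of the chamber the sunken grinding bowl. The dial is on the deck at the +y, -x corner. Origin: centre of its underside
- collar_top (a point): centre of the guard collar at the height of its top edge, 165 above the bench, 55 towards the mill's -y
- bowl_mouth (a point): centre of the dark steel grinding bowl's mouth, 35 below the collar's top; bowl inner diameter 86, outer 98, upright
- bowl_floor (a point): centre of the bowl's inner floor, 56 below its mouth
- dial (a joint): angle of the mill's dial in rad, 0 to 4.71, growing clockwise as seen from above. At 0 its white pointer line points along the direction 135 degrees (anticlockwise from the mill's +x axis), so at value v it points to 2.356 - v rad from the mill's +x axis. The green mark is at 2.83. It turns with light friction (about 0.04 N m) and stays where it is left
- dial_axis (a point): point on the dial's upright axis, within its grip bar, 32 above the deck; the black bar is 46 long (along the pointer), 14 thick, 28 tall, its top 39 above the deck, on a skirt of 48 diameter
- set_mark (a point): green mark on the deck, 34.5 from the dial's axis; the pointer must point to it
- mill_lid: the mill's aluminium lid lying on the bench, diameter 146, 42 high with its black knob; leave alone. Origin: centre of its underside
Not all that is in view belongs to the job. There is more than one size of the cup; the job needs the smallest.

How it is judged (in metres and radians):
On the way, in this order (a step that is already met when the one before it is completed fails the run):
1. the blue cup with all four balls stands upright on the scale pan, let go (contact force between cup and pan above 0.5 N and contact force between the fingers and cup below 0.02 N and angle between cup's own z axis and vertical below 0.08 rad and linear speed of cup below 0.01 m/s and horizontal distance between cup and pan_top below 0.04 m and distance between each of ball0_center, ball1_center, ball2_center, ball3_center and cup below 0.05 m), for 0.5 s.
2. the cup is tipped over the grinding bowl, past 60 degrees (angle between cup's own z axis and vertical above 1.05 rad and horizontal distance between cup and collar_top below 0.16 m and height (world z) of cup above 0.12 m), for 0.1 s.
3. all four balls lie in the grinding bowl (horizontal distance between each of ball0_center, ball1_center, ball2_center, ball3_center and bowl_floor below 0.043 m and z of each of ball0_center, ball1_center, ball2_center, ball3_center in the frame of bowl_mouth below -0.01 m), for 0.2 s.
At the end, for the whole second after the job is handed in: all four balls lie in the grinding bowl; the empty blue cup stands upright, at rest and let go on the pan, its centre within 45 mm of the pan's; the dial is within 0.15 rad of its green mark; the yellow and white cups and the mill's lid are within 30 mm of where they were (all of step 3 and contact force between cup and pan above 0.3 N and angle between cup's own z axis and vertical below 0.08 rad and horizontal distance between cup and pan_top below 0.045 m and linear speed of cup below 0.01 m/s and value of joint dial between 2.68 and 2.98 rad and distance of each of cup_yellow, cup_white, mill_lid from where it was at the start of the episode below 0.03 m); the robot touches nothing.
It fails at once if the blue cup knocks against the mill (more than 12 N) (contact force between cup and mill above 12 N).
It fails at once if a ball is dropped from a height (a ball moves faster than 2 m/s, a fall of about 200 mm) (linear speed of any of ball0, ball1, ball2, ball3 above 2 m/s).
It fails at once if another cup or the mill's lid is knocked over or shifted (distance of any of cup_yellow, cup_white, mill_lid from where it was at the start of the episode above 0.03 m or angle between any of cup_yellow, cup_white's own z axis and vertical above 0.4 rad).
It also fails if it takes over 72 s, if anything falls off the work surface, if the arm or the gripper's body presses on something with over 40 N, if the wrist force passes 120 N, or if a joint passes its speed limit or range.

## Working session

There is one attempt and no reset: what is moved stays moved. The work goes in short steps, Python scripts to look and compute and a tool call to move; the robot and the scene stay as the last step left them, time stands still between calls to the robot, and variables do not carry over. Pictures are saved under pics/ and viewed, about 8 in all and at most 12, crops included, and the job is handed in when it is done.

Besides the shell and the picture viewer there is one more tool, called as name([rows], argument=value, ...), one row to a line, values as JSON. step_arm: Moves the arm, as the interface text tells. Its arguments: {"type":"object","properties":{"deltas":{"type":"array"},"newtons":{"type":"number"}},"required":["deltas"]}

```bash
mkdir -p pics
cat > h.py <<'E'
import numpy as np, cv2
from scipy.spatial.transform import Rotation as R
from cell import monitor, read_camera, camera_model, env, regions_of
def rot(m):
    a=np.array(m["attitude"],float)
    if a.shape==(3,3): return a
    return R.from_euler('xyz',a,degrees=True).as_matrix() if a.size==3 else R.from_quat(a).as_matrix()
def cloud(d,m):
    v,u=np.mgrid[:384,:512]
    p=np.stack([(u-m["cx"])/m["fx"]*d,(v-m["cy"])/m["fy"]*d,d],-1)
    return p@rot(m).T+np.array(m["xyz"])
def tool():
    o=monitor.get_obs(); return np.array(o["tool_pos"]),R.from_euler('xyz',o["tool_rot"],degrees=True).as_matrix()
def save(n,p): cv2.imwrite("pics/"+n+".png",cv2.cvtColor(p,cv2.COLOR_RGB2BGR))
E
python3 - <<'E'
from h import *
o=monitor.get_obs();print(o)
for c in("scene","side"):
    p,d=read_camera(c);m=camera_model(c);print(c,m)
    save(c,p);np.savez("/tmp/"+c,p=p,d=d);C=cloud(d,m)
    for t in("cup","rack","cup_yellow","cup_white","pan","mill","dial","set_mark","mill_lid","collar_top","bowl_mouth","scale"):
        for r in regions_of(c,t)[:3]:
            k=r["pixels"]&(d>0);q=C[k]
            if len(q): print(t,round(r["p"],2),r["pixel"],k.sum(),np.median(q,0).round(3),q.min(0).round(3),q.max(0).round(3))
im=np.vstack([cv2.imread("pics/scene.png")]);
E
```

```text
{'time_s': 0.0, 'qpos': array([65.55127628, 18.44057059, -4.01662529, 83.17413922,  1.29605359,
       78.54171447, -3.25833021]), 'joint_velocities': array([-0.05233172,  0.02198954,  0.06304559, -0.03723674,  0.068693  ,
       -0.06781596, -0.00660863]), 'effort': array([-1.58591829e-04, -4.91292894e+01, -4.04268745e-01, -3.12525451e+01,
       -6.39376324e-02,  4.37380420e-02,  1.98703301e-04]), 'tool_pos': array([ 0.27707662, -0.5874141 ,  0.2404512 ]), 'tool_rot': array([-176.68503755,   89.88869687,  118.57633709]), 'force': array([ 0.31873399,  0.35985702, -0.12632313]), 'wrist_torque': array([-0.0134245 ,  0.02523457,  0.00951001]), 'grip_width': 0.08677496582047704}
scene {'fx': 452.53614440430385, 'fy': 452.53614440430385, 'cx': 251.33715858773243, 'cy': 191.29666945506094, 'xyz': array([ 1.29313901, -0.14674741,  1.29638217]), 'attitude': array([-145.79679653,   -0.80224227,   81.36992268])}
cup 0.6 [117.2, 236.7] 863 [ 0.568 -0.444  0.058] [ 0.48  -0.511 -0.005] [ 0.629 -0.397  0.101]
cup 0.6 [161.9, 155.4] 679 [ 0.253 -0.289  0.061] [ 0.139 -0.331 -0.002] [ 0.311 -0.245
[... 2646 characters left out ...]
 0.46  0.178]
set_mark 0.59 [192.2, 303.9] 17026 [0.567 0.363 0.135] [ 0.416  0.089 -0.005] [0.804 0.498 0.178]
mill_lid 0.58 [195.7, 205.2] 1294 [0.719 0.017 0.015] [ 0.652 -0.08  -0.004] [0.794 0.083 0.046]
mill_lid 0.26 [247.0, 192.2] 929 [ 0.552 -0.048  0.06 ] [ 0.495 -0.125  0.038] [0.621 0.008 0.065]
collar_top 0.97 [196.9, 307.2] 16856 [0.566 0.364 0.135] [ 0.417  0.109 -0.005] [0.794 0.498 0.178]
bowl_mouth 0.95 [206.5, 274.5] 1177 [0.582 0.261 0.088] [0.518 0.219 0.07 ] [0.625 0.339 0.166]
scale 0.55 [257.9, 200.9] 2836 [ 0.515 -0.034  0.044] [ 0.403 -0.151  0.009] [0.634 0.041 0.065]
scale 0.51 [277.9, 156.9] 1129 [ 0.489 -0.263  0.025] [ 0.374 -0.357 -0.003] [ 0.659 -0.236  0.069]
```

View pics/scene.png

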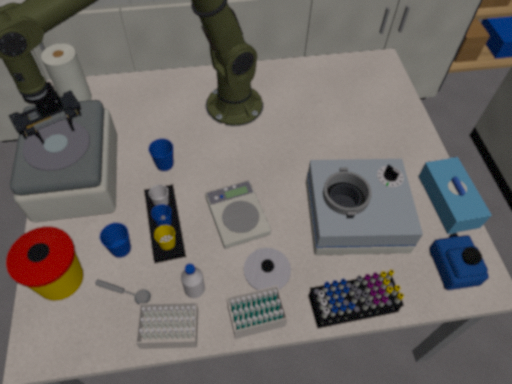

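Run:
```python
from h import *
from scipy.optimize import least_squares
def circ(P):
    f=lambda x:np.hypot(P[:,0]-x[0],P[:,1]-x[1])-x[2]
    r=least_squares(f,[*P[:,:2].mean(0),.05],loss='soft_l1',f_scale=.002);return r.x.round(4),len(P)
for c in("scene","side"):
    z=np.load(f"/tmp/{c}.npz");C=cloud(z["d"],camera_model(c));ok=z["d"]>0
    B=lambda x0,x1,y0,y1,z0,z1: C[ok&(C[...,0]>x0)&(C[...,0]<x1)&(C[...,1]>y0)&(C[...,1]<y1)&(C[...,2]>z0)&(C[...,2]<z1)]
    print(c)
    print("rim blue",circ(B(.46,.54,-.34,-.26,.07,.08)),"yel",circ(B(.54,.63,-.34,-.25,.07,.08)),"wh",circ(B(.38,.46,-.35,-.26,.07,.08)))
    P=B(.45,.65,-.15,.05,.057,.064); h=cv2.minEnclosingCircle(P[:,:2].astype(np.float32)); print("pan",h,np.median(P,0))
    P=B(.4,.75,.15,.4,.159,.172); print("collar",circ(P),cv2.minEnclosingCircle(P[:,:2].astype(np.float32)))
    P=B(.45,.57,.38,.49,.169,.18); print("dialbar",cv2.minAreaRect((P[:,:2]*1000).astype(np.float32)),np.median(P[:,2]))
    P=B(.3,.85,.1,.62,.130,.140); print("deck",cv2.minAreaRect((P[:,:2]*1000).astype(np.float32)))
    P=B(.3,.7,-.37,-.22,.022,.030); print("rack",cv2.minAreaRect((P[:,:2]*1000).astype(np.float32)))
p=np.load("/tmp/side.npz")["p"]
a=cv2.resize(p[85:225,170:370],None,fx=2.8,fy=2.8,interpolation=2)[:,:,:]
b=cv2.resize(p[225:384,110:310],None,fx=2.8,fy=2.8,interpolation=2)
save("crop",cv2.resize(np.vstack([a,b]),None,fx=.7,fy=.7))
```

```text
scene
rim blue (array([ 0.5111, -0.3001,  0.0299]), 56) yel (array([ 0.5917, -0.2922,  0.0294]), 65) wh (array([ 0.4341, -0.3052,  0.0287]), 50)
pan ((0.5543421506881714, -0.05243667960166931), 0.06161179766058922) [ 0.55585123 -0.05341716  0.06014924]
collar (array([0.5727, 0.2735, 0.0689]), 476) ((0.5737230777740479, 0.2809644341468811), 0.0869428962469101)
dialbar ((523.0303344726562, 433.578857421875), (43.775760650634766, 17.95488929748535), 34.37512969970703) 0.1734843525865657
deck ((632.9117431640625, 398.7254638671875), (457.20086669921875, 382.4853515625), 83.01201629638672)
rack ((477.02801513671875, -302.083740234375), (346.72955322265625, 99.97061157226562), 5.152451992034912)
side
rim blue (array([ 0.5098, -0.2976,  0.0296]), 49) yel (array([ 0.5905, -0.2906,  0.0292]), 55) wh (array([ 0.4319, -0.3029,  0.029 ]), 38)
pan ((0.5537063479423523, -0.05111274495720863), 0.060606591403484344) [ 0.55349719 -0.04884893  0.06019086]
collar (array([0.5699, 0.277 , 0.0689]), 828) ((0.5705151557922363, 0.27646785974502563), 0.08636169880628586)
dialbar ((520.0239868164062, 436.9421691894531), (46.31486511230469, 13.949650764465332), 36.23222732543945) 0.1740226016777261
deck ((633.5859985351562, 396.2181091308594), (449.85260009765625, 380.30230712890625), 83.06146240234375)
rack ((511.70703125, -296.5032958984375), (269.92303466796875, 104.13651275634766), 4.9141740798950195)
```

View pics/crop.png

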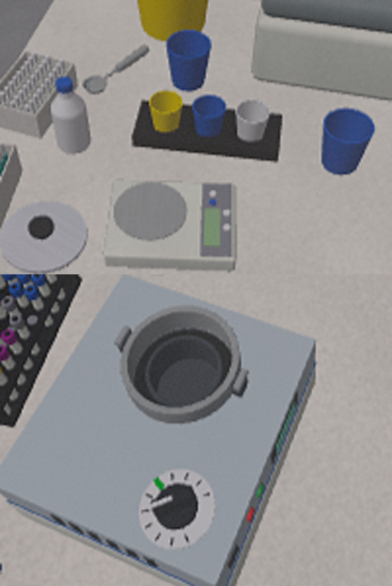

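The scene has three blue cups: (161,155) and (117,237) stand on the bench and are larger, with rims at about 0.10 m. The small one at (162,213), rim at about 0.077 m, is in the rack's middle well, so I choose that one. The crop confirms the order yellow, blue, white in the rack. On the dial, the white pointer is near the green mark but not on it.

Next I need the mill's yaw and the positions of the green mark and pointer. I'll also test what the arm does at its reach limit, because the interface has no tilt command.

Run:
```python
from h import *
for c in("side","scene"):
    z=np.load(f"/tmp/{c}.npz");p=z["p"].astype(int);C=cloud(z["d"],camera_model(c))
    near=(np.hypot(C[...,0]-.5215,C[...,1]-.435)<.05)&(C[...,2]>.125)
    g=near&(p[...,1]>p[...,0]+30)&(p[...,1]>p[...,2]+20)
    print(c,"green",g.sum(),C[g].mean(0).round(4))
    w=near&(C[...,2]>.168)&(p.min(-1)>110); print("pointer",w.sum(),C[w].mean(0).round(4) if w.any() else 0)
    bar=near&(C[...,2]>.168); print("bar",C[bar].mean(0).round(4))
    sk=near&(C[...,2]>.137)&(np.hypot(C[...,0]-.5215,C[...,1]-.435)<.03);print("skirt",C[sk].mean(0))
    # deck: blob-based rect
    d=(abs(C[...,2]-.135)<.004)&(C[...,0]>.35)&(C[...,0]<.8)&(C[...,1]>.1)&(C[...,1]<.6)
    n,l,s,_=cv2.connectedComponentsWithStats(d.astype(np.uint8),connectivity=4);k=1+s[1:,4].argmax()
    P=(C[l==k][:,:2]*1000).astype(np.float32); print("deck",cv2.minAreaRect(P))
p=np.load("/tmp/side.npz")["p"];save("dial",cv2.resize(p[310:384,160:240],None,fx=6,fy=6,interpolation=2))
```

```text
side green 24 [0.5477 0.4176 0.1377]
pointer 35 [0.5269 0.4411 0.1744]
bar [0.5193 0.4371 0.1737]
skirt [0.51715128 0.43894853 0.15593136]
deck ((577.95849609375, 330.0543212890625), (305.04290771484375, 285.8932800292969), 83.05216979980469)
scene green 3 [0.5478 0.4139 0.1373]
pointer 8 [0.5323 0.447  0.1752]
bar [0.5231 0.4342 0.1732]
skirt [0.52657505 0.42931982 0.15675201]
deck ((577.6984252929688, 328.7615966796875), (306.55316162109375, 289.31866455078125), 82.6344985961914)
```

View pics/dial.png

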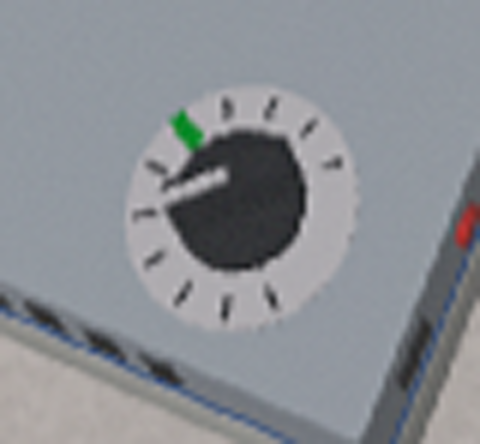

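step_arm([
  [1,-0.06,0,0,0],
  [1,-0.12,0,0,0],
  [1,-0.18,0,0,0],
  [1,-0.24,0,0,0],
  [1,-0.3,0,0,0],
  [1,-0.36,0,0,0],
  [1,-0.42,0,0,0],
  [1,-0.48,0,0,0],
  [1,-0.54,0,0,0],
  [1,-0.6,0,0,0],
  [1,-0.65,0,0,0],
  [1,-0.7,0,0,0],
])

```text
time_s: 2.8
tool_pos: [0.2465, -0.5061, 0.6585]
tool_rot: [3.2, 82.1, -61.1]
force: [0.1, -0.4, -0.5]
grip_width: 0.0871
```

The crop shows the white pointer pointing left, to about (165,195), and the green mark at (187,130). At the reach limit the tool tilted 8° outward. I'll check whether that tilt stays in the commanded pose.

step_arm([
  [1,0.06,0,0,0],
  [1,0.12,0,0,0],
  [1,0.15,0,0,0],
  [1,0.15,0,0,0],
])

```text
time_s: 3.3
tool_pos: [0.2532, -0.5251, 0.5089]
tool_rot: [1.9, 82.2, -62.7]
force: [0.5, -0.2, 0.7]
grip_width: 0.0872
```

Run:
```python
from h import *
o=monitor.get_obs();print(o)
```

```text
{'time_s': 3.3, 'qpos': array([33.4429729 ,  4.85668268, 31.29593251, 70.08323251, -2.78289487,
       97.99238867, -0.68511189]), 'joint_velocities': array([ 0.21360188, -0.22477583,  1.21537046, -6.56548088, -0.58330402,
        1.38039955,  0.23196075]), 'effort': array([  0.18613138, -30.62374234,   1.61700323, -29.58467603,
         0.03748301,  -0.84844217,  -0.03720874]), 'tool_pos': array([ 0.25316422, -0.52510012,  0.50885708]), 'tool_rot': array([  1.85370117,  82.24231081, -62.73383242]), 'force': array([ 0.47683465, -0.23398706,  0.67801369]), 'wrist_torque': array([0.1807049 , 0.04136643, 0.03719032]), 'grip_width': 0.08721785515217523}
```

The tilt stays, so commands beyond reach can be used to build it up. I'll try a strong outward overreach in the free space here.

step_arm([
  [1,0,0,0.06,0],
  [1,0,0,0.12,0],
  [1,0,0,0.18,0],
  [1,0,0,0.24,0],
  [1,0,0,0.3,0],
  [1,0,0,0.36,0],
  [1,0,0,0.42,0],
  [1,0,0,0.48,0],
  [1,0,0,0.54,0],
  [1,0,0,0.6,0],
])

```text
time_s: 4.55
tool_pos: [0.3571, -0.7523, 0.4973]
tool_rot: [1.5, 81.5, -63.2]
force: [0.7, 0.3, -0.4]
grip_width: 0.0872
```

Run:
```python
from h import *
o=monitor.get_obs();print(o["qpos"].round(1),o["tool_pos"],np.hypot(*o["tool_pos"][:2]),o["tool_rot"])
```

```text
[ 6.120e+01  5.270e+01  7.100e+01  3.300e+00 -6.900e+01  1.176e+02
  1.000e-01] [ 0.35707556 -0.75226646  0.49732444] 0.8327111039544315 [  1.54178638  81.51808216 -63.23397052]
```

Extending outward only hits joint limits (j4=3°, j6=117.7°). So the tilt comes from j6 saturating when the arm is straight and upright. I'll fit a quick kinematic model to plan this properly.

```bash
cat > fk.py <<'E'
import numpy as np, itertools
from scipy.spatial.transform import Rotation as R
from scipy.optimize import least_squares
def fk(q,prm,sg=(-1,1,-1,1,-1,1,-1)):
    q=np.radians(q)*np.array(sg); d1,d3,a3,d5,a5,d7,a7,y0=prm
    T=R.from_euler('z',q[0]); p=np.array([0,0,d1.real])
    T=T*R.from_euler('y',q[1])*R.from_euler('z',q[2]); p=p+T.apply([a3,0,d3])
    T=T*R.from_euler('y',q[3]); p=p+T.apply([a5,0,0]); T=T*R.from_euler('z',q[4]); p=p+T.apply([0,0,d5])
    T=T*R.from_euler('y',q[5]); p=p+T.apply([a7,0,0]); T=T*R.from_euler('z',q[6]); p=p+T.apply([0,0,d7])
    return p,T
E
cat > /tmp/f.py <<'E'
import sys; sys.path.insert(0,'.')
from fk import *
S=[([65.55127628,18.44057059,-4.01662529,83.17413922,1.29605359,78.54171447,-3.25833021],[.27707662,-.5874141,.2404512],[-176.685,89.8887,118.5763]),
([33.4429729,4.85668268,31.29593251,70.08323251,-2.78289487,97.99238867,-.68511189],[.25316422,-.52510012,.50885708],[1.8537,82.2423,-62.7338])]
from h import monitor
o=monitor.get_obs();S.append((o["qpos"],o["tool_pos"],o["tool_rot"]))
best=[]
for s in itertools.product([1,-1],repeat=3):
    sg=(-1,1,s[0],1,s[1],1,s[2])
    f=lambda x:np.concatenate([fk(q,x,sg)[0]-t for q,t,_ in S])
    r=least_squares(f,[.35,.35,0,.35,0,.2,0,0]); 
    ax=[(fk(q,r.x,sg)[1].apply([0,0,1])-R.from_euler('xyz',e,degrees=True).apply([1,0,0])).round(3).tolist() for q,_,e in S]
    best.append((r.cost,sg,r.x.round(4).tolist(),ax))
best.sort(key=lambda b:b[0])
for b in best[:3]: print(b)
sg,x=best[0][1],best[0][2]
for q,_,e in S: print((fk(q,x,sg)[1].inv()*R.from_euler('xyz',e,degrees=True)).as_matrix().round(2).tolist())
E
python3 /tmp/f.py
```

```text
(np.float64(0.0006247687970518571), (-1, 1, -1, 1, 1, 1, -1), [-0.0137, 0.332, -0.0213, 0.5225, 0.0909, -0.127, -0.0702, 0.0], [[0.039, 0.021, 0.001], [-0.087, -0.041, 0.004], [-0.928, 0.571, 1.245]])
(np.float64(0.0006247687970548688), (-1, 1, -1, 1, 1, 1, 1), [-0.0137, 0.332, -0.0213, 0.5225, 0.0909, -0.127, -0.0702, 0.0], [[0.039, 0.021, 0.001], [-0.087, -0.041, 0.004], [-0.928, 0.571, 1.245]])
(np.float64(0.0006364812733339931), (-1, 1, -1, 1, -1, 1, 1), [0.2676, 0.4574, 0.0076, 0.5059, 0.0133, 0.3434, -0.0051, 0.0], [[-0.0, 0.0, 0.0], [-0.0, 0.0, -0.0], [0.0, 0.0, -0.0]])
[[-0.0, 0.01, -1.0], [-0.04, 1.0, 0.01], [1.0, 0.04, -0.0]]
[[0.0, 0.01, -1.0], [0.1, 1.0, 0.01], [1.0, -0.1, 0.0]]
[[0.72, 0.31, -0.62], [0.59, -0.74, 0.31], [-0.37, -0.59, -0.72]]
```

The third sign hypothesis matches the tool axis exactly, so the j6-saturation explanation holds: tilt ≈ 62° − (q2+q4). I'll go inward and then command far upward.

step_arm([
  [1,0,0,-0.06,0],
  [1,0,0,-0.12,0],
  [1,0,0,-0.18,0],
  [1,0,0,-0.24,0],
  [1,0,0,-0.3,0],
  [1,-0.3,0,-0.35,0],
  [1,-1.5,0,-0.4,0],
  [1,-1.5,0,-0.4,0],
  [1,-1.5,0,-0.4,0],
  [1,-1.5,0,-0.4,0],
  [1,-1.5,0,-0.4,0],
  [1,-1.5,0,-0.4,0],
])

```text
time_s: 6.05
tool_pos: [0.2106, -0.4501, 0.7071]
tool_rot: [1.8, 77.4, -62.9]
force: [0.3, 1.3, 0.7]
grip_width: 0.0872
```

```bash
cat > st.py <<'E'
from h import *
o=monitor.get_obs();p,M=tool();x=M[:,0]
print(o["time_s"],o["qpos"].round(1),p.round(3),"r",np.hypot(*p[:2]).round(3),"az",np.degrees(np.arctan2(p[1],p[0])).round(1),"tilt",np.degrees(np.arccos(-x[2])).round(1),"dir",np.degrees(np.arctan2(x[1],x[0])).round(1),"w",o["grip_width"].round(4),"F",np.round(o["force"],1));print(M.round(2))
open('/tmp/log','a').write(repr((o["qpos"].tolist(),list(o["tool_pos"]),list(o["tool_rot"])))+"\n")
E
python3 st.py
```

```text
Traceback (most recent call last):
  File "st.py", line 3, in <module>
    print(o["time_s"],o["qpos"].round(1),p.round(3),"r",np.hypot(*p[:2]).round(3),"az",np.degrees(np.arctan2(p[1],p[0])).round(1),"tilt",np.degrees(np.arccos(-x[2])).round(1),"dir",np.degrees(np.arctan2(x[1],x[0])).round(1),"w",o["grip_width"].round(4),"F",np.round(o["force"],1));print(M.round(2))
                                                                                                                                                                                                                                    ^^^^^^^^^^^^^^^^^^^^^
AttributeError: 'float' object has no attribute 'round'
```

step_arm([
  [1,-1.5,0,-0.2,0],
  [1,-1.5,0,-0.2,0],
  [1,-1.5,0,-0.2,0],
  [1,-1.5,0,-0.2,0],
])

```text
time_s: 6.55
tool_pos: [0.1877, -0.4154, 0.7362]
tool_rot: [2.7, 73.9, -62.1]
force: [-1.2, -0.8, -0.0]
grip_width: 0.0866
```

```bash
sed -i 's/o\["grip_width"\].round(4)/round(o["grip_width"],4)/' st.py; python3 st.py
```

```text
6.55 [ 68.1  -1.3  -5.4  47.6  -0.3 117.6  -2.3] [ 0.188 -0.415  0.736] r 0.456 az -65.7 tilt 16.1 dir -62.1 w 0.0866 F [-1.2 -0.8 -0. ]
[[ 0.13  0.9   0.41]
 [-0.25  0.43 -0.87]
 [-0.96  0.01  0.28]]
```

step_arm([
  [1,-1.5,0,0,0],
  [1,-1.5,0,0,0],
  [1,-1.5,0,0,0],
])

```text
time_s: 6.92
tool_pos: [0.1683, -0.3853, 0.769]
tool_rot: [1.8, 69.7, -63.5]
force: [0.2, 0.4, 0.1]
grip_width: 0.0872
```

step_arm([
  [1,-1.5,0,0,0],
  [1,-1.5,0,0,0],
  [1,-1.5,0,0,0],
])

```text
time_s: 7.3
tool_pos: [0.1526, -0.3467, 0.7994]
tool_rot: [1.7, 65.3, -63.3]
force: [0.8, -0.2, -0.0]
grip_width: 0.0868
```

step_arm([
  [1,-1.5,0,0.4,0],
  [1,-1.5,0,0.4,0],
  [1,-1.5,0,0.4,0],
])

```text
time_s: 7.68
tool_pos: [0.1506, -0.343, 0.8332]
tool_rot: [1.5, 61.1, -63.4]
force: [0.3, 0.6, 0.0]
grip_width: 0.0873
```

step_arm([
  [1,-1.5,0,0.4,0],
  [1,-1.5,0,0.4,0],
  [1,-1.5,0,0.4,0],
])

```text
time_s: 8.05
tool_pos: [0.1436, -0.3297, 0.8654]
tool_rot: [1.3, 56.8, -63.9]
force: [-0.4, 0.8, 0.2]
grip_width: 0.0869
```

```bash
python3 st.py
```

```text
8.05 [ 69.5 -10.   -4.8  39.2  -1.3 117.6  -1.6] [ 0.144 -0.33   0.865] r 0.36 az -66.5 tilt 33.2 dir -63.9 w 0.0869 F [-0.4  0.8  0.2]
[[ 0.24  0.91  0.35]
 [-0.49  0.42 -0.76]
 [-0.84  0.01  0.55]]
```

The tilt ratchet works at about 4° per call and persists. The new plan is to tilt to about 60° and do everything in that orientation:
- Grasp the cup from the side and stand it on the pan.
- Pour by rolling about tool x.
- Roll back and replace the cup.
- Push the dial round last.

step_arm([
  [1,-1.5,0,0.6,0],
  [1,-1.5,0,0.6,0],
  [1,-1.5,0,0.6,0],
])

```text
time_s: 8.43
tool_pos: [0.1391, -0.3206, 0.8983]
tool_rot: [1.1, 52.6, -64.0]
force: [-0.2, 0.5, -0.1]
grip_width: 0.087
```

step_arm([
  [1,-1.5,0,0.7,0],
  [1,-1.5,0,0.7,0],
  [1,-1.5,0,0.7,0],
])

```text
time_s: 8.8
tool_pos: [0.1332, -0.3077, 0.9295]
tool_rot: [1.0, 48.4, -64.2]
force: [0.2, -1.5, -0.1]
grip_width: 0.0869
```

step_arm([
  [1,-1.5,0,0.9,0],
  [1,-1.5,0,0.9,0],
  [1,-1.5,0,0.9,0],
])

```text
time_s: 9.18
tool_pos: [0.1289, -0.2983, 0.9596]
tool_rot: [0.9, 44.3, -64.2]
force: [0.1, -0.8, -0.4]
grip_width: 0.087
```

step_arm([
  [1,-1.5,0,1.1,0],
  [1,-1.5,0,1.1,0],
  [1,-1.5,0,1.1,0],
])

```text
time_s: 9.55
tool_pos: [0.1251, -0.2901, 0.9877]
tool_rot: [0.9, 40.3, -64.3]
force: [-0.0, -1.0, 0.6]
grip_width: 0.0868
```

step_arm([
  [1,-1.5,0,1.3,0],
  [1,-1.5,0,1.3,0],
  [1,-1.5,0,1.3,0],
])

```text
time_s: 9.93
tool_pos: [0.1206, -0.2811, 1.0135]
tool_rot: [0.8, 36.5, -64.3]
force: [-0.2, -0.8, -1.2]
grip_width: 0.0872
```

```bash
python3 st.py
```

```text
9.925 [ 8.670e+01 -6.200e+00 -1.030e+01  1.500e+01 -1.170e+01  1.176e+02
  1.000e-01] [ 0.121 -0.281  1.013] r 0.306 az -66.8 tilt 53.5 dir -64.3 w 0.0872 F [-0.2 -0.8 -1.2]
[[ 0.35  0.91  0.24]
 [-0.72  0.43 -0.54]
 [-0.6   0.01  0.8 ]]
```

step_arm([
  [1,-1.5,0,1.5,0],
  [1,-1.5,0,1.5,0],
  [1,-1.5,0,1.5,0],
])

```text
time_s: 10.3
tool_pos: [0.1153, -0.2706, 1.0364]
tool_rot: [0.8, 32.9, -64.4]
force: [0.6, -0.5, 0.3]
grip_width: 0.0871
```

step_arm([
  [1,-1.5,0,1.7,0],
  [1,-1.5,0,1.7,0],
  [1,-1.5,0,1.7,0],
])

```text
time_s: 10.68
tool_pos: [0.109, -0.2582, 1.0567]
tool_rot: [0.8, 29.5, -64.5]
force: [-0.5, -0.5, -0.9]
grip_width: 0.0872
```

```bash
python3 st.py
cat > ik.py <<'E'
from fk import *
SG=(-1,1,-1,1,-1,1,-1)
S=[([65.55127628,18.44057059,-4.01662529,83.17413922,1.29605359,78.54171447,-3.25833021],[.27707662,-.5874141,.2404512],[-176.685,89.8887,118.5763]),
([33.4429729,4.85668268,31.29593251,70.08323251,-2.78289487,97.99238867,-.68511189],[.25316422,-.52510012,.50885708],[1.8537,82.2423,-62.7338]),
([61.2,52.7,71.0,3.3,-69,117.6,.1],[0.35707556,-0.75226646,0.49732444],[1.54,81.52,-63.23])]
S+=[eval(l) for l in open('/tmp/log') if l.strip()]
f=lambda x:np.concatenate([fk(q,x,SG)[0]-t for q,t,_ in S])
X=least_squares(lambda x:np.r_[f(x),1e-3*x],[.27,.457,0,.506,0,.343,0,0]).x
lo=np.array([-163.93,-17.29,-79.2,3.27,-89.18,5.43,-154.24]);hi=np.array([163.93,119.83,71.16,140.29,269.18,117.66,154.24])
C=np.array([[0,0,-1],[0,1,0],[1,0,0]])
rel=[(fk(q,X,SG)[1].inv()*R.from_euler('xyz',e,degrees=True)) for q,_,e in S]
def ik(p,M,q0):
    T=R.from_matrix(M@C.T)
    def g(q):
        a,b=fk(q,X,SG);return np.r_[(a-p)*10,(b.inv()*T).as_rotvec()*3,1e-3*(q-q0)/90]
    best=None
    for k in range(8):
        r=least_squares(g,np.clip(q0+(np.random.default_rng(k).normal(0,40,7) if k else 0),lo+.1,hi-.1),bounds=(lo,hi))
        if best is None or r.cost<best.cost: best=r
    a,b=fk(best.x,X,SG);return best.x,np.linalg.norm(a-p),np.degrees((b.inv()*T).magnitude())
E
python3 - <<'E'
from ik import *
print(X.round(4),f(X).round(3).reshape(-1,3).tolist());
for r in rel: print(r.as_matrix().round(2).tolist())
def M(phi,dr,roll):
    return (R.from_euler('z',dr,degrees=True)*R.from_euler('y',90-phi,degrees=True)*R.from_euler('x',roll,degrees=True)).as_matrix()
q0=np.array(S[-1][0])
for phi in(60,):
  for dr in(-64,):
    for s in(1,-1):
      print("phi",phi,"dir",dr,"roll",90*s)
      for n,p,rs in(("rack",(.51,-.299,.06),(0,)),("pan",(.555,-.051,.11),(0,)),("mill",(.56,.28,.23),(0,60,120,150,-60,-120,-150)),("dial",(.53,.45,.17),(0,))):
        for e in rs:
            q,dp,da=ik(np.array(p),M(phi,dr,90*s+e),q0);print(n,e,q.round(0),round(dp,3),round(da,1))
E
```

```text
10.675 [ 9.590e+01 -4.000e+00 -3.300e+00  6.000e+00 -2.760e+01  1.176e+02
  1.000e-01] [ 0.109 -0.258  1.057] r 0.28 az -67.1 tilt 60.5 dir -64.5 w 0.0872 F [-0.5 -0.5 -0.9]
[[ 0.37  0.91  0.2 ]
 [-0.79  0.42 -0.45]
 [-0.49  0.01  0.87]]
[0.229  0.4683 0.0078 0.5112 0.0206 0.3084 0.0034 0.    ] [[0.023, 0.013, -0.001], [0.019, 0.015, -0.001], [-0.006, -0.003, 0.004], [0.027, 0.005, 0.003], [0.024, 0.01, 0.002], [0.017, 0.008, -0.002], [0.009, 0.004, -0.005]]
[[-0.0, -0.0, -1.0], [0.0, 1.0, -0.0], [1.0, -0.0, -0.0]]
[[-0.0, 0.0, -1.0], [0.0, 1.0, 0.0], [1.0, -0.0, -0.0]]
[[0.0, 0.0, -1.0], [-0.0, 1.0, 0.0], [1.0, 0.0, 0.0]]
[[-0.0, 0.0, -1.0], [-0.0, 1.0, 0.0], [1.0, 0.0, -0.0]]
[[-0.0, 0.0, -1.0], [-0.0, 1.0, 0.0], [1.0, 0.0, -0.0]]
[[0.0, -0.0, -1.0], [0.0, 1.0, -0.0], [1.0, 0.0, 0.0]]
[[-0.0, 0.0, -1.0], [-0.0, 1.0, 0.0], [1.0, 0.0, -0.0]]
phi 60 dir -64 roll 90
rack 0 [ -53.   56.   71.  126.   -6.    5. -154.] 0.039 5.9
pan 0 [  81.  -17.  -79.  126.   18.   31. -154.] 0.067 27.8
mill 0 [  55.  -17.  -79.  107.   14.   58. -154.] 0.116 40.5
mill 60 [  64.  -17.  -79.  129.  -55. 
[... 270 characters left out ...]
  33. -32.  87.  65. 104. -71.] 0.0 0.0
dial 0 [  46.  -17.  -79.  110.    5.   50. -154.] 0.174 52.9
phi 60 dir -64 roll -90
rack 0 [ 48.  26. -42. 131. 110.  62. -51.] 0.0 0.0
pan 0 [ 14.  26. -42. 120.  82.  79. -49.] 0.0 0.0
mill 0 [-25.  34. -34.  87.  66. 105. -41.] 0.0 0.0
mill 60 [ -27.   33.  -30.   87.   65.  104. -100.] 0.0 0.0
mill 120 [ -52.   30.    3.   87.   52.   94. -154.] 0.0 0.0
mill 150 [ -94.   53.   71.   85.   10.   79. -154.] 0.006 3.1
mill -60 [-23.  35. -37.  87.  67. 106.  19.] 0.0 0.0
mill -120 [  64.  -17.  -79.  129.  -55.    5. -154.] 0.126 57.7
mill -150 [  67.  -17.  -79.  114.  -12.   36. -154.] 0.115 55.4
dial 0 [-47.  48. -20.  67.  60. 110. -42.] 0.0 0.0
```

The kinematic check says this orientation reaches the pan, mill and dial. In the rack, though, a tilted gripper would hit the white cup. So I'll untilt to pick the cup, by commanding poses close to the base, and retilt after the scale. I'm coming down first.

step_arm([
  [1,0.035,0,-0.05,0],
  [1,0.07,0,-0.1,0],
  [1,0.11,0,-0.15,0],
  [1,0.14,0,-0.2,0],
  [1,0.18,0,-0.25,0],
  [1,0.21,0,-0.3,0],
  [1,0.25,0,-0.35,0],
  [1,0.28,0,-0.4,0],
  [1,0.32,0,-0.45,0],
  [1,0.36,0,-0.5,0],
  [1,0.4,0,-0.56,0],
  [1,0.43,0,-0.6,0],
])

```text
time_s: 12.18
tool_pos: [0.2045, -0.4713, 0.483]
tool_rot: [19.4, 64.6, -53.8]
force: [-2.3, -0.3, 0.9]
grip_width: 0.0868
```

```bash
python3 st.py
```

```text
12.175 [ 74.9 -16.6  -5.3  95.2  -8.4  76.8  -3.6] [ 0.205 -0.471  0.483] r 0.514 az -66.5 tilt 25.4 dir -53.8 w 0.0868 F [-2.3 -0.3  0.9]
[[ 0.25  0.94  0.23]
 [-0.35  0.31 -0.88]
 [-0.9   0.14  0.4 ]]
```

That dropped the tilt quickly to 25°, because the j2 limit forces it. I'll keep pushing inward and down.

step_arm([
  [1,0.03,0,-0.06,0],
  [1,0.06,0,-0.12,0],
  [1,0.1,0,-0.2,0],
  [1,0.12,0,-0.26,0],
])

```text
time_s: 12.68
tool_pos: [0.2253, -0.4362, 0.3473]
tool_rot: [30.2, 68.5, -41.6]
force: [0.1, 1.0, 1.8]
grip_width: 0.0871
```

step_arm([
  [1,0.03,0,-0.06,0],
  [1,0.06,0,-0.12,0],
  [1,0.1,0,-0.2,0],
  [1,0.12,0,-0.26,0],
])

```text
time_s: 13.18
tool_pos: [0.2392, -0.386, 0.2272]
tool_rot: [38.5, 71.1, -32.9]
force: [1.2, 0.9, 1.1]
grip_width: 0.0871
```

```bash
python3 st.py
```

```text
13.175 [ 74.8 -17.2 -10.7 122.7 -15.   58.7  -1.3] [ 0.239 -0.386  0.227] r 0.454 az -58.2 tilt 18.9 dir -32.9 w 0.0871 F [1.2 0.9 1.1]
[[ 0.27  0.92  0.28]
 [-0.18  0.34 -0.93]
 [-0.95  0.2   0.25]]
```

step_arm([
  [1,-0.02,-0.03,-0.04,0],
  [1,-0.04,-0.07,-0.09,0],
  [1,-0.06,-0.12,-0.15,0],
  [1,-0.06,-0.12,-0.15,0],
])

```text
time_s: 13.68
tool_pos: [0.1758, -0.3346, 0.1507]
tool_rot: [64.6, 71.4, -7.3]
force: [-3.5, -1.3, 1.1]
grip_width: 0.0875
```

step_arm([
  [1,-0.02,-0.03,-0.04,0],
  [1,-0.04,-0.07,-0.09,0],
  [1,-0.06,-0.12,-0.15,0],
  [1,-0.06,-0.12,-0.15,0],
])

```text
time_s: 14.18
tool_pos: [0.0961, -0.3022, 0.1192]
tool_rot: [75.8, 69.7, 2.8]
force: [1.1, 0.5, 1.1]
grip_width: 0.0871
```

```bash
python3 st.py
```

```text
14.175 [103.  -17.3 -11.6 136.1 -26.2  65.1  31.1] [ 0.096 -0.302  0.119] r 0.317 az -72.4 tilt 20.3 dir 2.8 w 0.0871 F [1.1 0.5 1.1]
[[ 0.35  0.9   0.28]
 [ 0.02  0.29 -0.96]
 [-0.94  0.34  0.08]]
```

The tilt is now 20°, pointing along +x. That leaves the jaws almost horizontal and across the rack row after a 13° roll, with the gripper body clear above the white cup, so it will do for picking. I'll raise, cross and hover over the blue cup.

step_arm([
  [1,-0.055,0.02,0.005,0],
  [1,-0.113,0.041,0.01,0],
  [1,-0.092,0.094,0.027,5],
  [1,-0.072,0.148,0.043,13],
  [1,-0.051,0.201,0.06,13],
  [1,-0.03,0.254,0.076,13],
  [1,-0.01,0.307,0.093,13],
  [1,0.011,0.361,0.109,13],
  [1,0.032,0.414,0.126,13],
  [1,0.08,0.4,0.12,13],
  [1,0.117,0.384,0.115,13],
])

```text
time_s: 15.55
tool_pos: [0.5147, -0.2993, 0.1425]
tool_rot: [88.9, 70.2, 3.0]
force: [-0.4, -1.0, -0.4]
grip_width: 0.0868
```

```bash
python3 st.py
```

```text
15.55 [ 66.9   8.1 -34.3 111.3  -9.8  46.4 -46.5] [ 0.515 -0.299  0.142] r 0.595 az -30.2 tilt 19.8 dir 3.0 w 0.0868 F [-0.4 -1.  -0.4]
[[ 0.34  0.94  0.07]
 [ 0.02  0.07 -1.  ]
 [-0.94  0.34  0.01]]
```

step_arm([
  [1,0.04,-0.017,0,0],
  [1,0.0815,-0.034,-0.001,0],
  [1,0.0815,-0.034,-0.001,0],
  [-1,0.0815,-0.034,-0.001,0],
  [-1,0.0815,-0.034,-0.001,0],
  [-1,0.0815,-0.034,-0.001,0],
  [-1,0.0815,-0.034,-0.001,0],
], newtons=20)

```text
time_s: 16.42
tool_pos: [0.5078, -0.302, 0.0569]
tool_rot: [88.8, 70.2, 2.6]
force: [-0.5, 1.8, 3.5]
grip_width: 0.0591
```

```bash
python3 st.py
```

```text
16.425 [ 65.7  14.6 -33.3 116.   -6.4  35.9 -47.1] [ 0.508 -0.302  0.057] r 0.591 az -30.7 tilt 19.8 dir 2.6 w 0.0591 F [-0.5  1.8  3.5]
[[ 0.34  0.94  0.07]
 [ 0.02  0.06 -1.  ]
 [-0.94  0.34  0.01]]
```

step_arm([
  [-1,-0.03,0.011,0,0],
  [-1,-0.07,0.025,0,0],
  [-1,-0.094,0.034,0,0],
  [-1,-0.09,0.044,-0.045,0],
  [-1,-0.086,0.055,-0.09,0],
  [-1,-0.082,0.066,-0.14,0],
  [-1,-0.078,0.077,-0.19,0],
  [-1,-0.075,0.086,-0.23,0],
  [-1,-0.074,0.09,-0.246,0],
  [-1,-0.06,0.085,-0.246,0],
  [-1,-0.036,0.076,-0.246,0],
  [-1,-0.036,0.076,-0.246,0],
])

```text
time_s: 17.92
tool_pos: [0.5481, -0.0534, 0.1108]
tool_rot: [89.2, 70.6, 2.9]
force: [-0.4, 0.3, -1.6]
grip_width: 0.059
```

```bash
python3 st.py
python3 - <<'E'
from h import *
p,d=read_camera("side");C=cloud(d,camera_model("side"))
r=regions_of("side","cup");print([(x["p"],x["pixel"]) for x in r])
save("pan1",np.hstack([cv2.resize(p[130:270,180:320],None,fx=3,fy=3,interpolation=2),cv2.resize(read_camera("wrist")[0],None,fx=.75,fy=.82)[:420,:380][:420]if 0 else cv2.resize(read_camera("scene")[0][140:280,170:310],None,fx=3,fy=3,interpolation=2)]))
E
```

```text
17.925 [ 53.4   2.7 -49.3 120.8  -0.7  38.2 -81.4] [ 0.548 -0.053  0.111] r 0.551 az -5.6 tilt 19.4 dir 2.9 w 0.059 F [-0.4  0.3 -1.6]
[[ 0.33  0.94  0.06]
 [ 0.02  0.06 -1.  ]
 [-0.94  0.33  0.  ]]
[(0.95, [349.0, 156.8]), (0.8, [261.6, 109.7])]
```

View pics/pan1.png

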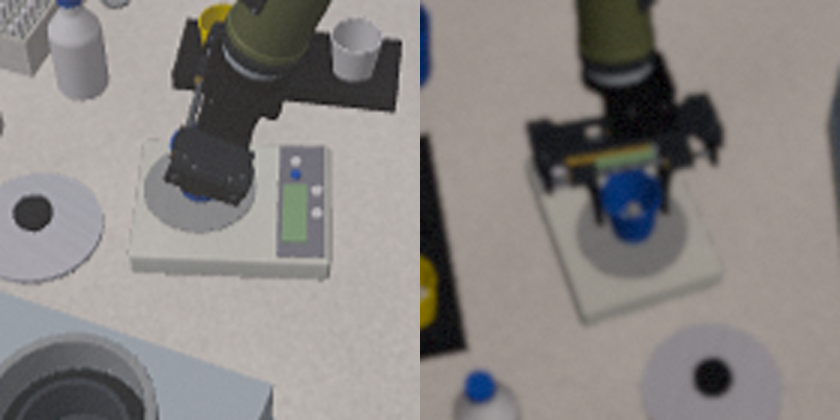

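Both views show the cup upright over the pan, with the balls in it. I'll lower it 2–3 mm, release and wait.

step_arm([
  [-1,0.003,-0.001,0,0],
  [-1,0.003,-0.001,0,0],
  [1,0.003,-0.001,0,0],
  [1,0.003,-0.001,0,0],
  [1,0.003,-0.001,0,0],
  [1,0.003,-0.001,0,0],
  [1,0.003,-0.001,0,0],
  [1,0.003,-0.001,0,0],
  [1,-0.03,0,0,0],
  [1,-0.09,0,0,0],
  [1,-0.13,0,0,0],
])

```text
time_s: 19.45
tool_pos: [0.5067, -0.0543, 0.2386]
tool_rot: [88.6, 70.1, 2.4]
force: [0.1, -1.4, -0.9]
grip_width: 0.0872
```

```bash
python3 st.py;python3 - <<'E'
from h import *
from scipy.optimize import least_squares
p,d=read_camera("scene");C=cloud(d,camera_model("scene"));ok=(d>0)&(abs(C[...,0]-.555)<.06)&(abs(C[...,1]+.05)<.06)&(C[...,2]>.118)&(C[...,2]<.132)&(p[...,2].astype(int)>p[...,0]+40)
P=C[ok];r=least_squares(lambda x:np.hypot(P[:,0]-x[0],P[:,1]-x[1])-x[2],[.555,-.05,.03],loss='soft_l1',f_scale=.002);print(r.x,len(P))
E
```

```text
19.45 [ 56.8 -15.7 -43.6 117.  -19.1  56.3 -65.7] [ 0.507 -0.054  0.239] r 0.51 az -6.1 tilt 19.9 dir 2.4 w 0.0872 F [ 0.1 -1.4 -0.9]
[[ 0.34  0.94  0.06]
 [ 0.01  0.06 -1.  ]
 [-0.94  0.34  0.01]]
[ 0.55550536 -0.05041223  0.028907  ] 68
```

The cup stands on the pan at (0.5555, -0.0504). The dial comes next, by straddling its bar and turning about tool x. I'll check the joint ranges there first.

```bash
cat >> ik.py <<'E'
B=least_squares(lambda b:np.concatenate([fk(q,b[:8],SG)[0]+np.r_[b[8],b[9],0]-t for q,t,_ in S]+[1e-3*b]),[*X,0,0]).x
X=B[:8]; off=np.r_[B[8],B[9],0]
fk0=fk
def fk(q,x,sg): a,b=fk0(q,x,sg); return a+off,b
E
python3 - <<'E'
import ik; from ik import *
print(B.round(3), max(abs(fk(q,X,SG)[0]-t).max() for q,t,_ in S))
def track(q,p,M):
    T=R.from_matrix(M@C.T)
    r=least_squares(lambda v:np.r_[(ik.fk(v,X,SG)[0]-p)*10,(ik.fk(v,X,SG)[1].inv()*T).as_rotvec()*3,2e-2*np.radians(v-q)],q,bounds=(lo,hi))
    a,b=ik.fk(r.x,X,SG);return r.x,np.linalg.norm(a-p),np.degrees((b.inv()*T).magnitude())
from h import tool,monitor
p0,M0=tool();q=np.array(monitor.get_obs()["qpos"]);q=np.clip(q,lo+.01,hi-.01)
tgt=np.array([.5213,.4353,.19])
for k in np.linspace(0,1,12): q,dp,da=track(q,p0+k*(tgt+[0,0,.06]-p0),M0@R.from_euler('x',-32*k,degrees=True).as_matrix())
print(q.round(),dp,da)
for k in np.linspace(0,1,9):
    q,dp,da=track(q,tgt,M0@R.from_euler('x',-32+80*k,degrees=True).as_matrix())
    print((80*k).round(),q.round(),dp.round(4),da.round(1))
print(M0.round(3).tolist(), (M0.T@(tgt+[0,0,.06]-p0)).round(3))
E
```

```text
[ 0.243  0.467 -0.001  0.516 -0.001  0.341  0.001 -0.    -0.021 -0.012] 0.017586741566843922Traceback (most recent call last):
  File "<stdin>", line 10, in <module>
  File "<stdin>", line 5, in track
    return func(*args, **kwargs)
    vector_fun = VectorFunction(
        fun_wrapped,
    ...<6 lines>...
        workers=workers
    )
    self._update_fun()
    ~~~~~~~~~~~~~~~~^^
    self.f = self.fun_wrapped(xp_copy(self.x))
             ~~~~~~~~~~~~~~~~^^^^^^^^^^^^^^^^^
    return np.atleast_1d(self.fun(x))
                         ~~~~~~~~^^^
    return self.f(x, *self.args, **self.kwargs)
           ~~~~~~^^^^^^^^^^^^^^^^^^^^^^^^^^^^^^
  File "<stdin>", line 5, in <lambda>
AttributeError: 'function' object has no attribute 'fk'
```

```bash
cat >> ik.py <<'E'
def track(q,p,M):
    q=np.clip(q,lo+.01,hi-.01);T=R.from_matrix(M@C.T)
    r=least_squares(lambda v:np.r_[(fk(v,X,SG)[0]-p)*10,(fk(v,X,SG)[1].inv()*T).as_rotvec()*3,2e-2*np.radians(v-q)],q,bounds=(lo,hi))
    a,b=fk(r.x,X,SG);return r.x,np.linalg.norm(a-p),np.degrees((b.inv()*T).magnitude())
E
python3 - <<'E'
from ik import *
from h import tool,monitor
p0,M0=tool();q0=np.array(monitor.get_obs()["qpos"])
tgt=np.array([.5213,.4353,.19])
for base in(-32,148,-212):
    q=q0
    for k in np.linspace(0,1,12): q,dp,da=track(q,p0+k*(tgt+[0,0,.06]-p0),M0@R.from_euler('x',base*k,degrees=True).as_matrix())
    print(base,q.round(),dp,da)
    for k in(.3,.6,1):
        q,dp,da=track(q,tgt,M0@R.from_euler('x',base+80*k,degrees=True).as_matrix())
        print((80*k),q.round(),dp.round(4),da.round(1))
print(M0.round(3).tolist(), (M0.T@(tgt+[0,0,.06]-p0)).round(3))
E
```

```text
-32 [   3.   26.  -65.   90.   42.   71. -123.] 4.266698755072974e-06 0.0010655147915099937
24.0 [  -1.   26.  -59.   94.   43.   64. -149.] 0.0 0.0
48.0 [ -53.   17.    8.   94.   14.   55. -154.] 0.0001 0.0
80 [ -96.   34.   71.   94.  -28.   59. -154.] 0.0076 2.9
148 [  18.    5.  -50.  126.  -89.    5. -154.] 0.09393648953406705 41.66990734121951
24.0 [  40.   23.  -68.  126.  -89.    5. -154.] 0.1096 48.3
48.0 [  52.   42.  -74.  127.  -89.    5. -154.] 0.1359 59.1
80 [  62.   72.  -74.  129.  -89.    5. -154.] 0.1713 72.4
-212 [  4.  26. -66.  90.  43.  71.  57.] 3.7993260286772123e-06 0.0011314961851473784
24.0 [ -0.  27. -59.  94.  43.  65.  31.] 0.0 0.0
48.0 [ -3.  25. -55.  94.  41.  63.   8.] 0.0 0.0
80 [ -6.  23. -50.  94.  38.  62. -22.] 0.0 0.0
[[0.345, 0.936, 0.064], [0.011, 0.064, -0.998], [-0.938, 0.345, 0.012]] [ 0.004  0.046 -0.488]
```

step_arm([
  [1,0.001,0.004,-0.049,-10],
  [1,0.002,0.008,-0.098,-20.6],
  [1,0.002,0.013,-0.147,-31],
  [1,0.003,0.017,-0.196,-42],
  [1,0.004,0.021,-0.245,-52],
  [1,0.005,0.025,-0.294,-63],
  [1,0.006,0.03,-0.343,-74],
  [1,0.007,0.034,-0.392,-84],
  [1,0.007,0.038,-0.441,-95],
  [1,0.008,0.042,-0.475,-105],
  [1,0.008,0.042,-0.488,-116],
  [1,0.008,0.042,-0.488,-126],
])

```text
time_s: 21.0
tool_pos: [0.516, 0.4375, 0.2387]
tool_rot: [-37.2, 70.4, 3.1]
force: [0.0, -0.5, 0.3]
grip_width: 0.087
```

step_arm([
  [1,0,0,0,-10],
  [1,0,0,0,-20],
  [1,0,0,0,-31],
  [1,0,0,0,-42],
  [1,0,0,0,-52],
  [1,0,0,0,-63],
  [1,0,0,0,-74],
  [1,0,0,0,-86],
  [1,0,0,0,-86],
])

```text
time_s: 22.12
tool_pos: [0.5173, 0.4353, 0.2391]
tool_rot: [-123.1, 70.3, 2.7]
force: [-0.6, 0.7, 1.7]
grip_width: 0.0873
```

```bash
python3 st.py;python3 - <<'E'
from h import *
p,M=tool();print("down",(M.T@(np.array([.518,.435,.178])-p)).round(4),"jaw az",np.degrees(np.arctan2(M[1,2],M[0,2])))
E
```

```text
22.125 [  8.3  31.3 -77.7  92.5  49.9  75.3  49.4] [0.517 0.435 0.239] r 0.676 az 40.1 tilt 19.7 dir 2.7 w 0.0873 F [-0.6  0.7  1.7]
[[ 0.34 -0.76 -0.55]
 [ 0.02 -0.58  0.81]
 [-0.94 -0.28 -0.18]]
down [0.0578 0.0169 0.0106] jaw az 124.18438224425519
```

step_arm([
  [1,0.029,0.008,0.005,0],
  [1,0.058,0.017,0.0105,0],
  [-0.45,0.058,0.017,0.0105,0],
  [-0.45,0.058,0.017,0.0105,0],
  [-0.45,0.058,0.017,0.0105,5],
  [-0.45,0.058,0.017,0.0105,15],
  [-0.45,0.058,0.017,0.0105,25],
  [-0.45,0.058,0.017,0.0105,35],
  [-0.45,0.058,0.017,0.0105,45],
  [-0.45,0.058,0.017,0.0105,55],
  [-0.45,0.058,0.017,0.0105,64],
  [-0.45,0.058,0.017,0.0105,71.5],
], newtons=6)

```text
time_s: 23.62
tool_pos: [0.5184, 0.4346, 0.1803]
tool_rot: [-51.5, 70.2, 2.4]
force: [-2.0, -4.7, 4.4]
grip_width: 0.024
```

step_arm([
  [-0.45,0,0,0,0],
  [-1,0,0,0,0],
  [-1,0,0,0,0],
], newtons=6)

```text
time_s: 24.0
tool_pos: [0.517, 0.4344, 0.179]
tool_rot: [-52.1, 70.3, 2.3]
force: [-7.1, -6.1, 6.1]
grip_width: 0.0188
```

```bash
python3 st.py;python3 - <<'E'
from h import *
p,M=tool();print("jaw az",np.degrees(np.arctan2(M[1,2],M[0,2])), "up.08",(M.T@np.array([0,0,.08])).round(4))
E
```

```text
24.0 [  0.9  26.5 -63.6  96.9  44.5  65.3 -20.9] [0.517 0.434 0.179] r 0.675 az 40.0 tilt 19.7 dir 2.3 w 0.0188 F [-7.1 -6.1  6.1]
[[ 0.34 -0.77  0.55]
 [ 0.01  0.58  0.81]
 [-0.94 -0.27  0.21]]
jaw az 56.057778963828625 up.08 [-0.0753 -0.0213  0.0165]
```

step_arm([
  [-0.3,0,0,0,0],
  [-0.2,0,0,0,0],
  [0,-0.03,0,0,0],
  [1,-0.09,0,0,0],
  [1,-0.15,0,0,0],
  [1,-0.2,0,0,0],
])

```text
time_s: 24.75
tool_pos: [0.4496, 0.433, 0.3692]
tool_rot: [-51.3, 70.1, 3.1]
force: [0.7, -0.0, 0.4]
grip_width: 0.0652
```

```bash
python3 st.py;python3 - <<'E'
from h import *
for c in("side","scene"):
    p,d=read_camera(c);C=cloud(d,camera_model(c));pi=p.astype(int)
    near=(np.hypot(C[...,0]-.5213,C[...,1]-.4353)<.05)&(C[...,2]>.125)&(C[...,2]<.19)
    g=near&(pi[...,1]>pi[...,0]+30)&(pi[...,1]>pi[...,2]+20)
    bar=near&(C[...,2]>.168);P=(C[bar][:,:2]*1000).astype(np.float32)
    w=bar&(pi.min(-1)>110);print(c,g.sum(),C[g].mean(0) if g.any() else 0,len(P),cv2.minAreaRect(P) if len(P)>4 else 0,C[w].mean(0) if w.any() else 0, np.linalg.svd(P-P.mean(0))[2][0] if 4<len(P)<3000 else 0)
    if c=="side": save("dial2",cv2.resize(p[310:384,160:240],None,fx=5,fy=5,interpolation=2))
E
```

```text
24.75 [  9.   12.8 -73.6  87.   29.8  80.  -11.6] [0.45  0.433 0.369] r 0.624 az 43.9 tilt 19.9 dir 3.1 w 0.0652 F [ 0.7 -0.   0.4]
[[ 0.34 -0.77  0.54]
 [ 0.02  0.58  0.81]
 [-0.94 -0.26  0.21]]
side 0 0 0 0 0 0
scene 3 [0.54652792 0.41488213 0.13526799] 57 ((520.5350341796875, 434.0192565917969), (14.16082763671875, 48.04938507080078), 72.17001342773438) [0.52516404 0.43296775 0.17026852] [ 0.9201603 -0.3915419]
```

View pics/dial2.png

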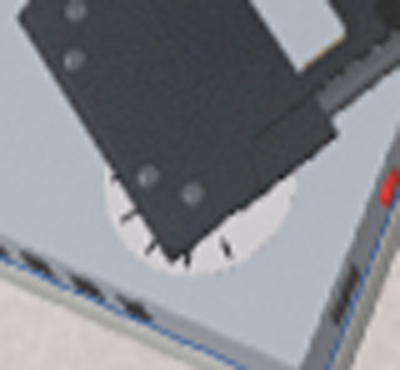

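In that picture the gripper hides the dial. I'll head to the retilt area and look again once clear.

step_arm([
  [1,-0.02,-0.034,-0.06,0],
  [1,-0.04,-0.068,-0.12,0],
  [1,-0.06,-0.102,-0.18,0],
  [1,-0.08,-0.136,-0.24,0],
  [1,-0.1,-0.17,-0.3,0],
  [1,-0.12,-0.204,-0.36,0],
  [1,-0.14,-0.238,-0.42,0],
  [1,-0.16,-0.272,-0.48,0],
  [1,-0.18,-0.306,-0.54,0],
  [1,-0.2,-0.34,-0.6,0],
  [1,-0.22,-0.375,-0.66,0],
  [1,-0.24,-0.41,-0.715,0],
])

```text
time_s: 26.35
tool_pos: [0.4483, 0.0938, 0.3357]
tool_rot: [-65.6, 75.1, -10.6]
force: [-0.2, 1.3, -0.5]
grip_width: 0.087
```

```bash
python3 st.py;python3 - <<'E'
from h import *
for c in("side","scene"):
    p,d=read_camera(c);C=cloud(d,camera_model(c));pi=p.astype(int)
    near=(np.hypot(C[...,0]-.5213,C[...,1]-.4353)<.05)&(C[...,2]>.125)&(C[...,2]<.19)
    g=near&(pi[...,1]>pi[...,0]+30)&(pi[...,1]>pi[...,2]+20)
    bar=near&(C[...,2]>.168);P=(C[bar][:,:2]*1000).astype(np.float32)
    w=bar&(pi.min(-1)>110);print(c,g.sum(),C[g].mean(0) if g.any() else 0,len(P),cv2.minAreaRect(P) if len(P)>4 else 0,C[w].mean(0) if w.any() else 0, np.linalg.svd(P-P.mean(0))[2][0] if 4<len(P)<3000 else 0)
    if c=="side": save("dial3",cv2.resize(p[310:384,160:240],None,fx=5,fy=5,interpolation=2))
E
```

```text
26.35 [  4.7 -17.3 -19.9 109.    0.6  73.9  39.9] [0.448 0.094 0.336] r 0.458 az 11.8 tilt 14.9 dir -10.6 w 0.087 F [-0.2  1.3 -0.5]
[[ 0.25 -0.79  0.56]
 [-0.05  0.57  0.82]
 [-0.97 -0.23  0.11]]
side 9 [0.55073244 0.41518016 0.14080367] 159 ((520.2769775390625, 435.82489013671875), (14.212888717651367, 47.73744201660156), 66.48003387451172) [0.53113433 0.43143253 0.17488971] [-0.9188759   0.39454675]
scene 3 [0.54689211 0.41460704 0.13583297] 59 ((521.5946044921875, 433.9486389160156), (14.518465042114258, 47.08702850341797), 69.26997375488281) [0.52739511 0.43050394 0.1762789 ] [ 0.9333853 -0.3588758]
```

View pics/dial3.png

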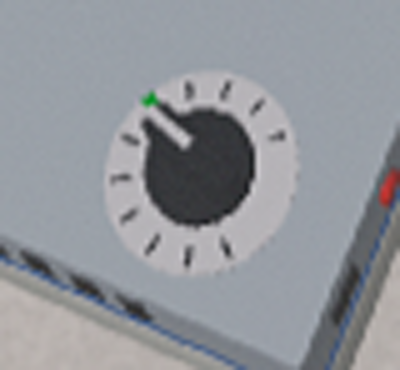

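The side view now shows the pointer at about (147,108), just short of the green mark at (150,98). The fits put the bar at about −23°, against −34° needed, so the dial is still about 0.19 rad off. I'll go back and correct it now, gripping with a jaw azimuth of 50°.

step_arm([
  [1,0.013,0.023,0.045,1],
  [1,0.027,0.046,0.09,2],
  [1,0.04,0.069,0.135,3],
  [1,0.054,0.092,0.18,4],
  [1,0.067,0.115,0.225,5],
  [1,0.08,0.138,0.27,6],
  [1,0.0935,0.161,0.308,6],
  [1,0.0935,0.161,0.308,6],
  [1,0.12,0.167,0.305,6],
  [1,0.1525,0.175,0.301,6],
  [-0.45,0.1525,0.175,0.301,6],
  [-0.45,0.1525,0.175,0.301,6],
], newtons=6)

```text
time_s: 27.95
tool_pos: [0.5164, 0.432, 0.1776]
tool_rot: [-60.2, 75.3, -11.4]
force: [-0.2, 0.2, 0.7]
grip_width: 0.0741
```

```bash
python3 st.py
```

```text
27.95 [-15.7  22.7 -41.6  91.8  30.7  67.5 -16.6] [0.516 0.432 0.178] r 0.673 az 39.9 tilt 14.7 dir -11.4 w 0.0741 F [-0.2  0.2  0.7]
[[ 0.25 -0.72  0.64]
 [-0.05  0.65  0.76]
 [-0.97 -0.22  0.13]]
```

step_arm([
  [-1,0,0.003,0,0],
  [-1,0,0.003,0,0],
  [-1,0,0.003,0,0],
  [-1,0,0.003,0,0],
  [-1,0,0.003,0,0],
], newtons=8)

```text
time_s: 28.58
tool_pos: [0.5146, 0.4338, 0.1755]
tool_rot: [-60.1, 75.3, -11.3]
force: [6.5, 5.7, -0.7]
grip_width: 0.0249
```

step_arm([
  [-0.3,0,0,0,0],
  [-0.2,0,0,0,0],
  [0,-0.03,0,0,0],
  [1,-0.09,-0.02,-0.04,0],
  [1,-0.14,-0.04,-0.09,0],
  [1,-0.18,-0.06,-0.14,0],
  [1,-0.2,-0.08,-0.19,0],
])

```text
time_s: 29.45
tool_pos: [0.4079, 0.2648, 0.3556]
tool_rot: [-60.4, 75.4, -11.5]
force: [0.4, -2.1, 0.3]
grip_width: 0.0758
```

```bash
python3 st.py;cat > dial.py <<'E'
from h import *
for c in("side","scene"):
    p,d=read_camera(c);C=cloud(d,camera_model(c))
    near=(np.hypot(C[...,0]-.5213,C[...,1]-.4353)<.05)&(C[...,2]>.168)&(C[...,2]<.19)
    P=(C[near][:,:2]*1000).astype(np.float32)
    if 4<len(P)<3000:
        v=np.linalg.svd(P-P.mean(0))[2][0];print(c,len(P),cv2.minAreaRect(P),np.degrees(np.arctan(v[1]/v[0])))
E
python3 dial.py
```

```text
29.45 [  2.2 -12.2 -39.3 101.1   3.3  78.6  11.4] [0.408 0.265 0.356] r 0.486 az 33.0 tilt 14.6 dir -11.5 w 0.0758 F [ 0.4 -2.1  0.3]
[[ 0.25 -0.73  0.64]
 [-0.05  0.65  0.76]
 [-0.97 -0.22  0.12]]
side 162 ((519.9705810546875, 436.146240234375), (14.005833625793457, 47.28941345214844), 66.9049072265625) -23.341066
scene 55 ((520.6407470703125, 434.002197265625), (14.126631736755371, 48.096500396728516), 65.72942352294922) -23.107124
```

The dial did not turn: the fingers had only just reached the bar at 25 mm when I opened them. I'll repeat this with the jaws partly closed beforehand and a longer, firmer grip.

step_arm([
  [-0.3,0.03,0.013,0.042,0],
  [-0.3,0.06,0.025,0.085,0],
  [-0.3,0.09,0.04,0.13,0],
  [-0.3,0.12,0.052,0.17,0],
  [-0.3,0.134,0.056,0.184,0],
  [-0.3,0.134,0.056,0.184,0],
  [-0.3,0.165,0.063,0.18,0],
  [-0.3,0.192,0.069,0.177,0],
  [-1,0.192,0.069,0.177,0],
  [-1,0.192,0.069,0.177,0],
  [-1,0.192,0.069,0.177,0],
  [-1,0.192,0.069,0.177,0],
], newtons=20)

```text
time_s: 31.05
tool_pos: [0.519, 0.4338, 0.1761]
tool_rot: [-61.0, 75.5, -12.2]
force: [-4.8, -4.1, 1.7]
grip_width: 0.015
```

```bash
python3 st.py;python3 dial.py
```

```text
31.05 [-12.   25.  -47.1  91.   33.9  69.  -18.4] [0.519 0.434 0.176] r 0.676 az 39.9 tilt 14.5 dir -12.2 w 0.015 F [-4.8 -4.1  1.7]
[[ 0.25 -0.73  0.64]
 [-0.05  0.65  0.76]
 [-0.97 -0.22  0.12]]
scene 97 ((523.000732421875, 431.1982727050781), (38.0413932800293, 39.46327209472656), 12.257373809814453) -27.87973
```

Aligned now at 15 mm, with the bar at about −40°. I'll turn back 5° while gripping, then release and leave.

step_arm([
  [-1,0,0,0,-3],
  [-1,0,0,0,-5],
  [-1,0,0,0,-5],
  [-0.4,0,0,0,-5],
  [-0.3,0,0,0,-5],
  [-0.2,-0.01,0,0,-5],
  [0,-0.06,0,0,-5],
  [1,-0.12,-0.02,-0.04,-5],
  [1,-0.15,-0.05,-0.09,-5],
  [1,-0.18,-0.08,-0.14,-5],
  [1,-0.2,-0.11,-0.19,-5],
  [1,-0.22,-0.14,-0.24,-5],
])

```text
time_s: 32.65
tool_pos: [0.4171, 0.1851, 0.3855]
tool_rot: [-65.5, 75.5, -11.8]
force: [-51.6, -12.9, 25.5]
grip_width: 0.0836
```

```bash
python3 st.py;python3 dial.py
```

```text
32.65 [  7.1 -17.3 -32.1 101.8  -0.5  81.2  28.9] [0.417 0.185 0.386] r 0.456 az 23.9 tilt 14.5 dir -11.8 w 0.0836 F [-51.6 -12.9  25.5]
[[ 0.25 -0.78  0.58]
 [-0.05  0.59  0.81]
 [-0.97 -0.23  0.1 ]]
side 157 ((520.0950317382812, 435.856201171875), (14.033478736877441, 47.32814025878906), 57.57582473754883) -32.839832
scene 54 ((520.6884765625, 433.5966491699219), (13.100762367248535, 46.494300842285156), 56.63211441040039) -33.714584
```

The dial bar now measures −33° (mark −34°). Next I move to the retilt area, checking which tilt directions reach both the pan and the mill.

step_arm([
  [1,-0.035,-0.021,-0.037,0],
  [1,-0.07,-0.042,-0.075,0],
  [1,-0.105,-0.063,-0.112,0],
  [1,-0.14,-0.083,-0.15,0],
  [1,-0.173,-0.104,-0.187,0],
  [1,-0.208,-0.125,-0.225,0],
  [1,-0.243,-0.146,-0.262,0],
  [1,-0.277,-0.167,-0.3,0],
  [1,-0.312,-0.188,-0.337,0],
  [1,-0.347,-0.208,-0.375,0],
  [1,-0.38,-0.23,-0.41,0],
  [1,-0.416,-0.25,-0.449,0],
])

```text
time_s: 34.25
tool_pos: [0.3203, -0.1873, 0.6927]
tool_rot: [-65.9, 75.2, -12.1]
force: [0.5, -0.6, 0.3]
grip_width: 0.0872
```

```bash
python3 st.py
python3 - <<'E'
from ik import *
def M(phi,dr,roll): return (R.from_euler('z',dr,degrees=True)*R.from_euler('y',90-phi,degrees=True)*R.from_euler('x',roll,degrees=True)).as_matrix()
seed=np.array([14,26,-42,120,82,79,-49.])
for dr in(-30,-45,-60):
  for phi in(50,60):
    q,dp,da=ik(np.array([.5555,-.0504,.108]),M(phi,dr,-90),seed);print(dr,phi,"pan",q.round(),dp.round(4),da.round(1))
    q1=q
    for k in np.linspace(0,1,8): q1,dp,da=track(q1,np.array([.5555,-.0504,.108])*(1-k)+k*np.array([.56,.24,.25]),M(phi,dr,-90))
    print("  mill",q1.round(),dp.round(4),da.round(1))
    for s in(-60,-120,-170): q1,dp,da=track(q1,np.array([.56,.24,.25]),M(phi,dr,-90+s));print("   ",s,q1.round(),dp.round(4),da.round(1))
E
```

```text
34.25 [ 25.5 -13.7   3.1  64.1  -3.8 115.3  80.5] [ 0.32  -0.187  0.693] r 0.371 az -30.3 tilt 14.8 dir -12.1 w 0.0872 F [ 0.5 -0.6  0.3]
[[ 0.25 -0.78  0.58]
 [-0.05  0.58  0.81]
 [-0.97 -0.23  0.1 ]]
-30 50 pan [ 19.   1. -38. 138.  86.  36. -31.] 0.0 0.0
  mill [ -2.  12. -53. 110.  64.  72. -21.] 0.0 0.0
    -60 [  2.  13. -57. 110.  66.  73.  39.] 0.0 0.0
    -120 [  6.  15. -62. 110.  67.  75.  98.] 0.0 0.0
    -170 [  9.  17. -66. 110.  69.  76. 147.] 0.0 0.0
-30 60 pan [ 51.  29. -79. 140. 110.  70. -43.] 0.007 1.4
  mill [  9.  27. -74. 114.  85.  90. -33.] 0.0 0.0
    -60 [ 10.  28. -75. 114.  86.  91.  27.] 0.0 0.0
    -120 [ 10.  29. -76. 114.  87.  92.  86.] 0.0 0.0
    -170 [ 10.  30. -76. 114.  87.  93. 136.] 0.0 0.0
-45 50 pan [ 20.  11. -46. 131.  78.  55. -36.] 0.0 0.0
  mill [ -5.  24. -54. 101.  67.  89. -31.] 0.0 0.0
    -60 [ -2.  26. -60. 101.  69.  92.  28.] 0.0 0.0
    -120 [  2.  29. -65. 101.  72.  95.  87.] 0.0 0.0
    -170 [  4.  31. -69. 101.  74.  97. 136.] 0.0 0.0
-45 60 pan [ 15.  18. -46. 133.  92.  67. -50.] 0.0 0.0
  mill [-10.  28. -54. 103.  76.  97. -38.] 0.0 0.0
    -60 [ -7.  30. -57. 103.  78.  98.  22.] 0.0 0.0
    -120 [ -5.  31. -60. 103.  79. 100.  81.] 0.0 0.0
    -170 [ -4.  33. -62. 103.  80. 102. 131.] 0.0 0.0
-60 50 pan [ 17.  21. -47. 122.  73.  71. -42.] 0.0 0.0
  mill [-10.  32. -52.  91.  65. 102. -40.] 0.0 0.0
    -60 [ -6.  35. -58.  91.  69. 105.  19.] 0.0 0.0
    -120 [ -3.  38. -64.  91.  72. 108.  78.] 0.0 0.0
    -170 [ -1.  41. -68.  91.  74. 111. 127.] 0.0 0.0
-60 60 pan [ 10.  26. -44. 123.  82.  81. -52.] 0.0 0.0
  mill [-15.  36. -50.  92.  73. 108. -44.] 0.0 0.0
    -60 [-12.  38. -54.  92.  75. 111.  16.] 0.0 0.0
    -120 [-10.  40. -58.  92.  77. 113.  75.] 0.0 0.0
    -170 [ -8.  42. -61.  92.  79. 115. 125.] 0.0 0.0
```

Direction −45° with a 50–60° tilt works everywhere, with the roll near −90°, which is close to the current −66°. I'll move to azimuth −58° and ratchet.

step_arm([
  [1,-0.043,0.002,-0.035,0],
  [1,-0.086,0.004,-0.07,0],
  [1,-0.13,0.007,-0.105,0],
  [1,-0.173,0.009,-0.141,0],
])

```text
time_s: 34.75
tool_pos: [0.2615, -0.2703, 0.7208]
tool_rot: [-65.2, 72.2, -10.5]
force: [1.1, 1.9, 1.0]
grip_width: 0.087
```

step_arm([
  [1,-1.5,-0.1,0.05,0],
  [1,-1.5,-0.1,0.05,0],
  [1,-1.5,-0.1,0.05,0],
])

```text
time_s: 35.12
tool_pos: [0.2614, -0.2989, 0.7451]
tool_rot: [-66.7, 69.6, -14.1]
force: [-0.1, -0.2, -1.1]
grip_width: 0.0869
```

step_arm([
  [1,-1.5,-0.2,0.1,0],
  [1,-1.5,-0.2,0.1,0],
  [1,-1.5,-0.2,0.1,0],
])

```text
time_s: 35.5
tool_pos: [0.3035, -0.3053, 0.7721]
tool_rot: [-73.9, 68.1, -22.2]
force: [-0.6, -3.4, -0.4]
grip_width: 0.087
```

step_arm([
  [1,-1.5,-0.4,0.16,0],
  [1,-1.5,-0.4,0.16,0],
  [1,-1.5,-0.4,0.16,0],
])

```text
time_s: 35.88
tool_pos: [0.3124, -0.2868, 0.8056]
tool_rot: [-76.4, 64.4, -24.5]
force: [-0.3, 0.0, -0.6]
grip_width: 0.0869
```

```bash
python3 st.py
```

```text
35.875 [ 13.6  -5.7  25.8  42.7  -4.6 117.6  88.7] [ 0.312 -0.287  0.806] r 0.424 az -42.6 tilt 25.6 dir -24.5 w 0.0869 F [-0.3  0.  -0.6]
[[ 0.39 -0.7   0.6 ]
 [-0.18  0.58  0.8 ]
 [-0.9  -0.42  0.1 ]]
```

step_arm([
  [1,-1.5,-0.45,-0.3,0],
  [1,-1.5,-0.45,-0.3,0],
  [1,-1.5,-0.45,-0.3,0],
])

```text
time_s: 36.25
tool_pos: [0.2778, -0.3097, 0.8354]
tool_rot: [-78.4, 60.3, -27.0]
force: [-0.2, 0.1, -0.6]
grip_width: 0.087
```

step_arm([
  [1,-1.5,-0.55,-0.3,0],
  [1,-1.5,-0.55,-0.3,0],
  [1,-1.5,-0.55,-0.3,0],
])

```text
time_s: 36.62
tool_pos: [0.2554, -0.3284, 0.8629]
tool_rot: [-79.4, 56.1, -27.1]
force: [0.7, 0.9, 0.4]
grip_width: 0.0871
```

step_arm([
  [1,-1.5,-0.7,-0.2,0],
  [1,-1.5,-0.7,-0.2,0],
  [1,-1.5,-0.7,-0.2,0],
])

```text
time_s: 37.0
tool_pos: [0.229, -0.3573, 0.89]
tool_rot: [-80.9, 52.5, -31.8]
force: [-1.4, 0.5, 0.3]
grip_width: 0.0867
```

step_arm([
  [1,-1.5,-0.9,-0.1,0],
  [1,-1.5,-0.9,-0.1,0],
  [1,-1.5,-0.9,-0.1,0],
])

```text
time_s: 37.38
tool_pos: [0.2293, -0.3497, 0.9188]
tool_rot: [-81.7, 48.7, -31.2]
force: [0.3, 0.1, 0.1]
grip_width: 0.087
```

```bash
python3 st.py
```

```text
37.375 [-19.   -6.5  71.   25.5  -9.9 117.6  97. ] [ 0.229 -0.35   0.919] r 0.418 az -56.7 tilt 41.3 dir -31.2 w 0.087 F [0.3 0.1 0.1]
[[ 0.57 -0.56  0.6 ]
 [-0.34  0.51  0.79]
 [-0.75 -0.65  0.09]]
```

step_arm([
  [1,-1.5,-1.0,-0.3,0],
  [1,-1.5,-1.0,-0.3,0],
  [1,-1.5,-1.0,-0.3,0],
])

```text
time_s: 37.75
tool_pos: [0.2022, -0.3538, 0.943]
tool_rot: [-82.9, 45.0, -32.6]
force: [0.0, 0.2, -0.2]
grip_width: 0.0868
```

step_arm([
  [1,-1.5,-1.2,-0.3,0],
  [1,-1.5,-1.2,-0.3,0],
  [1,-1.5,-1.2,-0.3,0],
])

```text
time_s: 38.12
tool_pos: [0.1799, -0.3546, 0.9662]
tool_rot: [-83.8, 41.4, -33.9]
force: [0.6, 0.5, -0.5]
grip_width: 0.087
```

step_arm([
  [1,-1.5,-1.4,-0.3,0],
  [1,-1.5,-1.4,-0.3,0],
  [1,-1.5,-1.4,-0.3,0],
])

```text
time_s: 38.5
tool_pos: [0.1619, -0.3531, 0.9882]
tool_rot: [-84.5, 37.9, -35.0]
force: [0.4, -0.2, -0.3]
grip_width: 0.0869
```

```bash
python3 st.py
python3 - <<'E'
from ik import *
from h import tool,monitor
p0,M0=tool();q0=np.array(monitor.get_obs()["qpos"])
w=[p0,[.45,-.1,.5],[.53,-.03,.2],[.5555,-.0504,.108]]
for turn in(0,-15,165,-195):
    q=q0
    for i in range(3):
        for k in np.linspace(.1,1,8):
            f=(i+k)/3; q,dp,da=track(q,np.array(w[i])*(1-k)+k*np.array(w[i+1]),M0@R.from_euler('x',turn*f,degrees=True).as_matrix())
        print(turn,q.round(),dp.round(4),da.round(1))
z=M0[:,2];y=M0[:,1];print("roll to level", np.degrees(np.arctan2(z[2],y[2])))
E
```

```text
38.5 [-29.1 -10.8  71.1  14.3   1.2 117.6  97.2] [ 0.162 -0.353  0.988] r 0.389 az -65.4 tilt 52.1 dir -35.0 w 0.0869 F [ 0.4 -0.2 -0.3]
[[ 0.65 -0.45  0.62]
 [-0.45  0.43  0.78]
 [-0.61 -0.79  0.08]]
0 [-22. -17.  -0. 103.  45.  79.  20.] 0.0541 11.9
0 [-25.  -8.  -2. 134.  68.  48. -23.] 0.0 0.0
0 [-22.   4.   0. 137.  85.  42. -43.] 0.0 0.0
-15 [-22. -17.  -0. 103.  45.  79.  25.] 0.0541 11.9
-15 [-25.  -8.  -2. 134.  68.  48. -13.] 0.0 0.0
-15 [-22.   4.   0. 137.  85.  42. -28.] 0.0 0.0
165 [-22. -17.  -0. 103.  45.  79. -35.] 0.0541 11.9
165 [ -24.   -8.   -2.  134.   68.   48. -133.] 0.0 0.0
165 [  72.  -17.  -79.  133.   34.   20. -154.] 0.0193 9.4
-195 [-22. -17.  -0. 103.  45.  79.  85.] 0.0541 11.9
-195 [-26.  -8.  -1. 134.  68.  48. 107.] 0.0 0.0
-195 [-24.   4.   2. 137.  85.  41. 152.] 0.0 0.0
roll to level 174.5276848805726
```

The tilt is 52° with direction −35°, and the pan is reachable. A straight path would run into the inner limit and lose the tilt, so I'll find an outer path that keeps it.

Run:
```python
from ik import *
from h import tool,monitor
p0,M0=tool();q0=np.array(monitor.get_obs()["qpos"])
M1=M0@R.from_euler('x',-5.5,degrees=True).as_matrix(); print(M1.round(3))
def run(ws,rolls=None,show=True):
    q=q0;worst=[];prev=np.array(p0);dj=0
    for w in ws:
        w=np.array(w);e=0;n=max(2,int(np.linalg.norm(w-prev)/.06))
        for k in np.linspace(1/n,1,n):
            qn,dp,da=track(q,prev*(1-k)+k*w,M1);e=max(e,dp*1000,da);dj=max(dj,abs(qn-q)[:].max());q=qn
        worst.append(round(e,1));prev=w
    return worst,round(dj,1),q
for ws in ([[.35,-.5,.75],[.6,-.3,.45],[.56,-.05,.2],[.555,-.05,.108]],
           [[.3,-.5,.8],[.6,-.4,.4],[.62,-.12,.25],[.555,-.05,.108]],
           [[.4,-.4,.8],[.7,-.2,.5],[.62,-.1,.25],[.555,-.05,.108]]):
    W,dj,q=run(ws);print(W,dj,q.round())
    for tgt in([.56,-.05,.25],[.53,.26,.25]):
        p=np.array(ws[-1]);e=0
        for k in np.linspace(.1,1,10): q,dp,da=track(q,p*(1-k)+k*np.array(tgt),M1);e=max(e,dp*1000,da)
        ws[-1]=tgt;print("  ",tgt,round(e,1),q.round())
    for s in(-60,-120,-170): q,dp,da=track(q,np.array(tgt),M1@R.from_euler('x',s,degrees=True).as_matrix());print("   ",s,q.round(),dp.round(4),da.round(1))
for s in(-100,-110,-120,-130,-150,-180):
    c=M1@R.from_euler('x',s,degrees=True).as_matrix()@M1.T@np.array([0,0,1]);print(s,c.round(2),np.degrees(np.arccos(c[2])).round())
```

```text
[[ 0.646 -0.504  0.574]
 [-0.453  0.353  0.819]
 [-0.615 -0.789 -0.   ]]
[np.float64(0.0), np.float64(8.0), np.float64(0.0), np.float64(0.0)] 28.9 [ 33.   7. -57. 137.  88.  47. -38.]
   [0.56, -0.05, 0.25] 0.0 [ 29. -15. -45. 129.  51.  39.   2.]
   [0.53, 0.26, 0.25] 0.0 [ -0.  21. -63. 108.  70.  86. -31.]
    -60 [  3.  23. -68. 108.  72.  89.  29.] 0.0 0.0
    -120 [  6.  27. -73. 108.  75.  92.  88.] 0.0 0.0
    -170 [  7.  29. -76. 108.  77.  94. 137.] 0.0 0.0
[np.float64(0.0), np.float64(0.0), np.float64(0.0), np.float64(0.0)] 26.5 [ 41.   9. -65. 137.  90.  49. -38.]
   [0.56, -0.05, 0.25] 0.0 [ 33. -16. -48. 129.  49.  37.   4.]
   [0.53, 0.26, 0.25] 0.0 [  2.  22. -67. 108.  71.  88. -31.]
    -60 [  5.  25. -71. 108.  74.  90.  28.] 0.0 0.0
    -120 [  7.  29. -75. 108.  76.  93.  87.] 0.0 0.0
    -170 [  8.  31. -78. 108.  78.  96. 137.] 0.0 0.0
[np.float64(0.0), np.float64(0.0), np.float64(0.0), np.float64(0.0)] 31.2 [  6.   5. -29. 137.  86.  44. -37.]
   [0.56, -0.05, 0.25] 0.0 [  6. -11. -25. 129.  58.  43.  -3.]
   [0.53, 0.26, 0.25] 0.0 [-16.  14. -44. 108.  64.  79. -28.]
    -60 [-12.  15. -48. 108.  65.  81.  32.] 0.0 0.0
    -120 [ -9.  16. -52. 108.  66.  82.  91.] 0.0 0.0
    -170 [ -6.  18. -56. 108.  67.  83. 141.] 0.0 0.0
-100 [-0.02  0.96  0.27] 74.0
-110 [-0.11  0.98  0.16] 81.0
-120 [-0.2   0.98  0.07] 86.0
-130 [-0.31  0.95 -0.02] 91.0
-150 [-0.51  0.84 -0.16] 99.0
-180 [-0.79  0.56 -0.24] 104.0
```

step_arm([
  [1,0.058,0.004,0.019,0],
  [1,0.116,0.008,0.038,0],
  [1,0.175,0.013,0.058,0],
  [1,0.233,0.017,0.077,0],
  [1,0.291,0.021,0.096,0],
  [1,0.33,0.047,0.14,0],
  [1,0.37,0.072,0.183,0],
  [1,0.41,0.098,0.227,0],
  [1,0.45,0.124,0.27,0],
  [1,0.49,0.149,0.313,0],
  [1,0.53,0.175,0.356,0],
  [1,0.565,0.2,0.398,0],
])

```text
time_s: 40.0
tool_pos: [0.6275, -0.2522, 0.5676]
tool_rot: [-84.3, 38.2, -35.2]
force: [1.7, -0.6, 0.1]
grip_width: 0.0868
```

step_arm([
  [1,0.01,0.05,0.01,-2],
  [1,0.02,0.1,0.018,-5.5],
  [1,0.025,0.155,0.02,-5.5],
  [1,0.028,0.21,0.021,-5.5],
  [1,0.03,0.265,0.022,-5.5],
  [1,0.03,0.317,0.023,-5.5],
])

```text
time_s: 40.75
tool_pos: [0.5798, -0.1321, 0.3446]
tool_rot: [-90.5, 38.9, -34.9]
force: [0.1, 3.1, 1.2]
grip_width: 0.0866
```

```bash
python3 st.py
python3 - <<'E'
from h import *
p,M=tool();print((M.T@(np.array([.5555,-.0504,.105])-p)).round(4),"hover",(M.T@(np.array([.5555,-.0504,.16])-p)).round(4))
print("up",M[2])
E
```

```text
40.75 [ 10.1 -17.2 -14.9 121.7  42.3  40.9  25.5] [ 0.58  -0.132  0.345] r 0.595 az -12.8 tilt 51.1 dir -34.9 w 0.0866 F [0.1 3.1 1.2]
[[ 0.64 -0.52  0.57]
 [-0.45  0.35  0.82]
 [-0.63 -0.78 -0.01]]
[0.0987 0.2278 0.0549] hover [0.0642 0.1851 0.0545]
up [-0.62862946 -0.77768068 -0.00614505]
```

step_arm([
  [1,0.016,0.046,0.014,0],
  [1,0.032,0.093,0.028,0],
  [1,0.048,0.14,0.042,0],
  [1,0.064,0.185,0.0545,0],
  [1,0.064,0.185,0.0545,0],
  [1,0.08,0.205,0.0548,0],
  [1,0.0987,0.2278,0.055,0],
  [1,0.0987,0.2278,0.055,0],
  [1,0.0987,0.2278,0.055,0],
])

```text
time_s: 41.88
tool_pos: [0.5554, -0.0636, 0.1086]
tool_rot: [-91.2, 38.5, -36.5]
force: [-0.0, 0.5, -0.4]
grip_width: 0.0868
```

```bash
python3 st.py
python3 - <<'E'
from h import *
p,M=tool();print((M.T@(np.array([.5555,-.0504,.105])-p)).round(4))
a=[cv2.resize(read_camera(c)[0][s],None,fx=3,fy=3,interpolation=2) for c,s in(("side",np.s_[130:270,180:310]),("scene",np.s_[140:280,180:310]))];save("g2",np.hstack(a))
E
```

```text
41.875 [ 14.8   3.7 -35.6 136.5  84.5  43.1 -33.7] [ 0.555 -0.064  0.109] r 0.559 az -6.5 tilt 51.5 dir -36.5 w 0.0868 F [-0.   0.5 -0.4]
[[ 0.63 -0.51  0.58]
 [-0.47  0.35  0.81]
 [-0.62 -0.78 -0.02]]
[-0.0038  0.0074  0.0108]
```

View pics/g2.png

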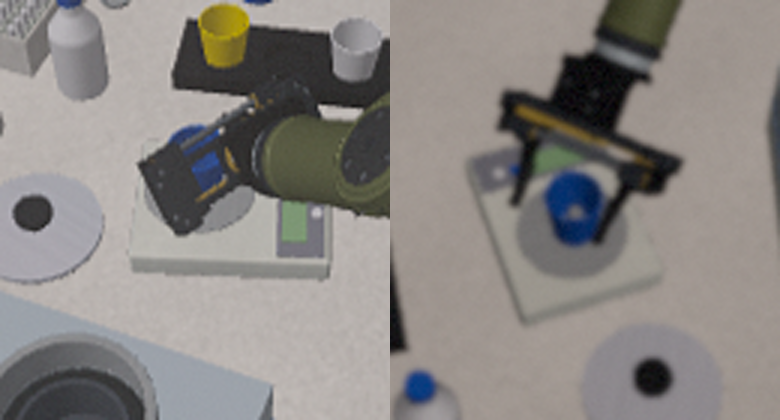

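The fingers straddle the cup but sit about 11 mm off along the jaw axis. I'll correct that and close.

step_arm([
  [1,-0.003,0.006,0.011,0],
  [1,-0.003,0.006,0.011,0],
  [1,-0.003,0.006,0.011,0],
], newtons=25)

```text
time_s: 42.35
tool_pos: [0.5564, -0.0494, 0.1042]
tool_rot: [-91.2, 38.5, -36.3]
force: [-0.5, 0.7, -0.7]
grip_width: 0.0873
```

step_arm([
  [-1,0,0,0,0],
  [-1,0,0,0,0],
  [-1,0,0,0,0],
  [-1,0,0,0,0],
  [-1,0,0,0,0],
], newtons=25)

```text
time_s: 42.98
tool_pos: [0.5562, -0.0502, 0.1042]
tool_rot: [-91.2, 38.5, -36.4]
force: [-0.6, -0.6, 0.9]
grip_width: 0.0579
```

```bash
python3 st.py
python3 - <<'E'
from h import *
p,M=tool();print(M.round(3).tolist());print("up.19",(M.T@np.array([0,0,.17])).round(4),"mill",(M.T@(np.array([.595,.24,.245])-p)).round(4))
E
```

```text
42.975 [ 13.6   5.  -36.5 136.1  84.4  45.  -34.8] [ 0.556 -0.05   0.104] r 0.559 az -5.2 tilt 51.5 dir -36.4 w 0.0579 F [-0.6 -0.6  0.9]
[[ 0.63 -0.51  0.58]
 [-0.46  0.35  0.81]
 [-0.62 -0.78 -0.02]]
[[0.63, -0.514, 0.582], [-0.464, 0.352, 0.813], [-0.623, -0.782, -0.017]]
up.19 [-0.1059 -0.133  -0.0029] mill [-0.198  -0.0279  0.2561]
```

The cup is gripped at 57.9 mm. I'll lift it, carry it to the mill and start rolling on the way, up to −60°, which is safe for the balls.

step_arm([
  [-1,-0.02,-0.025,0,0],
  [-1,-0.05,-0.065,-0.001,0],
  [-1,-0.081,-0.1,-0.002,0],
  [-1,-0.095,-0.09,0.03,0],
  [-1,-0.111,-0.077,0.072,-6],
  [-1,-0.127,-0.064,0.115,-15],
  [-1,-0.143,-0.051,0.158,-24],
  [-1,-0.16,-0.038,0.2,-33],
  [-1,-0.175,-0.026,0.226,-42],
  [-1,-0.186,-0.018,0.238,-51],
  [-1,-0.1886,-0.016,0.2415,-60],
  [-1,-0.1886,-0.016,0.2415,-65],
])

```text
time_s: 44.48
tool_pos: [0.5856, 0.2294, 0.2287]
tool_rot: [-156.5, 38.7, -36.3]
force: [-0.8, 0.1, -2.5]
grip_width: 0.0576
```

```bash
python3 st.py
python3 - <<'E'
from h import *
p,M=tool();M0=np.array([[0.63,-0.514,0.582],[-0.464,0.352,0.813],[-0.623,-0.782,-0.017]])
print("to target",(M.T@(np.array([.586,.228,.23])-p)).round(4),"cup axis",(M@M0.T)[:,2].round(3))
print("psi",R.from_matrix(M0.T@M).as_rotvec(degrees=True).round(1))
E
```

```text
44.475 [ -3.   19.1 -53.5 107.6  68.8  79.6  38.6] [0.586 0.229 0.229] r 0.629 az 21.4 tilt 51.3 dir -36.3 w 0.0576 F [-0.8  0.1 -2.5]
[[ 0.63 -0.74 -0.23]
 [-0.46 -0.59  0.66]
 [-0.63 -0.31 -0.72]]
to target [ 0.0001  0.0001 -0.0019] cup axis [0.193 0.739 0.645]
psi [-65.3  -0.2   0.1]
```

step_arm([
  [-1,0,0,0,-10],
  [-1,0,0,0,-20],
  [-1,0,0,0,-30],
  [-1,0,0,0,-40],
  [-1,0,0,0,-47],
  [-1,0,0,0,-52],
  [-1,0,0,0,-56],
  [-1,0,0,0,-60],
  [-1,0,0,0,-64],
  [-1,0,0,0,-68],
  [-1,0,0,0,-73],
  [-1,0,0,0,-78],
])

```text
time_s: 45.98
tool_pos: [0.5858, 0.2283, 0.229]
tool_rot: [125.6, 38.7, -36.4]
force: [-0.8, 0.7, -1.6]
grip_width: 0.0574
```

step_arm([
  [-1,0,0,0,-6],
  [-1,0,0,0,-12],
  [-1,0,0,0,-18],
  [-1,0,0,0,-24],
  [-1,0,0,0,-24],
  [-1,0,0,0,-24],
])

```text
time_s: 46.72
tool_pos: [0.5861, 0.2282, 0.2297]
tool_rot: [101.9, 38.6, -36.3]
force: [0.5, 0.8, -0.3]
grip_width: 0.0574
```

```bash
python3 st.py
python3 - <<'E'
from h import *
for c in("side","scene"):
    read_camera(c)
    for t in("ball0",):
        for r in regions_of(c,t)[:6]: print(c,t,round(r["p"],2),r["pixel"],r["pixels"].sum())
p,M=tool();M0=np.array([[0.63,-0.514,0.582],[-0.464,0.352,0.813],[-0.623,-0.782,-0.017]]);print((M@M0.T)[:,2].round(3))
a=[cv2.resize(read_camera(c)[0][s],None,fx=3,fy=3,interpolation=2) for c,s in(("side",np.s_[210:340,150:280]),("scene",np.s_[130:260,290:420]))];save("p1",np.hstack(a))
E
```

```text
46.725 [  1.8  21.5 -59.7 107.5  71.3  82.1 139.6] [0.586 0.228 0.23 ] r 0.629 az 21.3 tilt 51.4 dir -36.3 w 0.0574 F [ 0.5  0.8 -0.3]
[[ 0.63  0.37 -0.68]
 [-0.46 -0.53 -0.71]
 [-0.62  0.77 -0.16]]
side ball0 0.39 [294.9, 144.8] 300
scene ball0 0.74 [364.5, 214.6] 8721
scene ball0 0.51 [238.9, 214.1] 2939
[-0.67   0.712 -0.208]
```

View pics/p1.png

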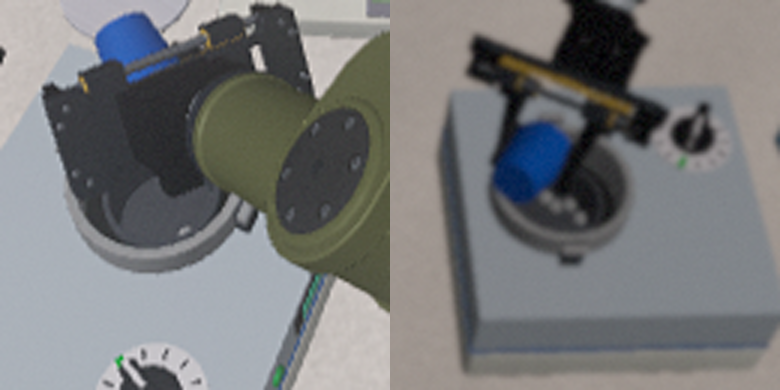

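The scene view shows balls on the bowl floor at about (545–580, 195–218) in the crop. I'll roll the cup back and then count them.

step_arm([
  [-1,0,0,0,10],
  [-1,0,0,0,20],
  [-1,0,0,0,30],
  [-1,0,0,0,41],
  [-1,0,0,0,51],
  [-1,0,0,0,62],
  [-1,0,0,0,72],
  [-1,0,0,0,83],
  [-1,0,0,0,93],
  [-1,0,0,0,104],
  [-1,0,0,0,114],
  [-1,0,0,0,125],
])

```text
time_s: 48.52
tool_pos: [0.5862, 0.2284, 0.2301]
tool_rot: [-133.1, 38.5, -36.3]
force: [-0.4, -0.2, -1.9]
grip_width: 0.0578
```

```bash
python3 st.py
python3 - <<'E'
from h import *
p,M=tool();M0=np.array([[0.63,-0.514,0.582],[-0.464,0.352,0.813],[-0.623,-0.782,-0.017]])
print("psi",R.from_matrix(M0.T@M).as_rotvec(degrees=True).round(1))
for n,t in(("over",[.5562,-.0502,.234]),("place",[.5562,-.0502,.107])): print(n,(M.T@(np.array(t)-p)).round(4))
b=read_camera("scene")[0];a=read_camera("side")[0]
save("p2",np.hstack([cv2.resize(b[165:225,315:375],(400,400),interpolation=2),cv2.resize(a[240:310,165:235],(400,400),interpolation=2)]))
E
```

```text
48.525 [ -4.   18.5 -52.1 107.6  68.4  79.2  15.5] [0.586 0.228 0.23 ] r 0.629 az 21.3 tilt 51.5 dir -36.3 w 0.0578 F [-0.4 -0.2 -1.9]
[[ 0.63 -0.77  0.09]
 [-0.46 -0.28  0.84]
 [-0.62 -0.57 -0.53]]
psi [-41.9  -0.    0. ]
over [ 0.1078  0.0992 -0.2389]
place [ 0.1869  0.1717 -0.171 ]
```

View pics/p2.png

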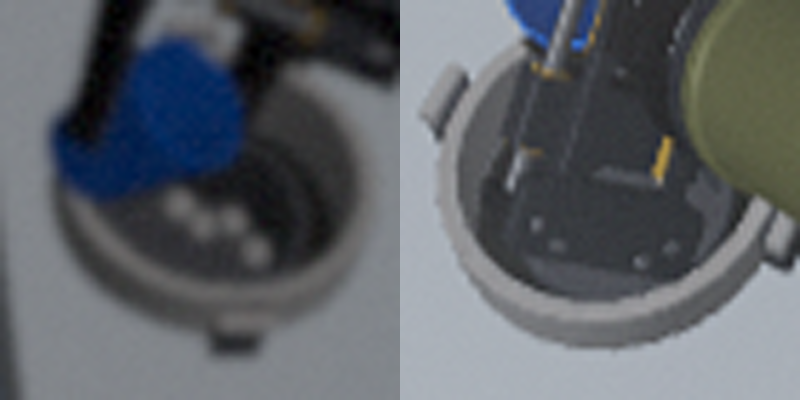

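All four balls are visible in the bowl, at (180,200), (203,225), (235,217) and (257,248) in the left crop. Now the cup goes back to the pan.

step_arm([
  [-1,0.018,0.016,-0.04,8],
  [-1,0.036,0.033,-0.08,18],
  [-1,0.056,0.051,-0.123,28],
  [-1,0.076,0.069,-0.166,38],
  [-1,0.096,0.088,-0.21,42],
  [-1,0.108,0.099,-0.239,42],
  [-1,0.108,0.099,-0.239,42],
  [-1,0.135,0.123,-0.215,42],
  [-1,0.165,0.15,-0.19,42],
  [-1,0.187,0.172,-0.171,42],
  [-1,0.187,0.172,-0.171,42],
  [-1,0.187,0.172,-0.171,42],
])

```text
time_s: 50.12
tool_pos: [0.5578, -0.0499, 0.1092]
tool_rot: [-91.5, 38.5, -36.2]
force: [0.1, 0.5, -1.0]
grip_width: 0.0569
```

```bash
python3 st.py
python3 - <<'E'
from h import *
p,M=tool();M0=np.array([[0.63,-0.514,0.582],[-0.464,0.352,0.813],[-0.623,-0.782,-0.017]])
print("psi",R.from_matrix(M0.T@M).as_rotvec(degrees=True).round(1),"place",(M.T@(np.array([.5562,-.0502,.1045])-p)).round(4))
a=[cv2.resize(read_camera(c)[0][s],None,fx=3,fy=3,interpolation=2) for c,s in(("side",np.s_[130:270,180:310]),("scene",np.s_[140:280,180:310]))];save("g3",np.hstack(a))
E
```

```text
50.125 [ 20.6   5.  -43.4 135.6  84.1  45.2 -33.5] [ 0.558 -0.05   0.109] r 0.56 az -5.1 tilt 51.5 dir -36.2 w 0.0569 F [ 0.1  0.5 -1. ]
[[ 0.63 -0.52  0.58]
 [-0.46  0.35  0.82]
 [-0.62 -0.78 -0.02]]
psi [-0.3 -0.1 -0. ] place [ 0.0021  0.0044 -0.0011]
```

View pics/g3.png

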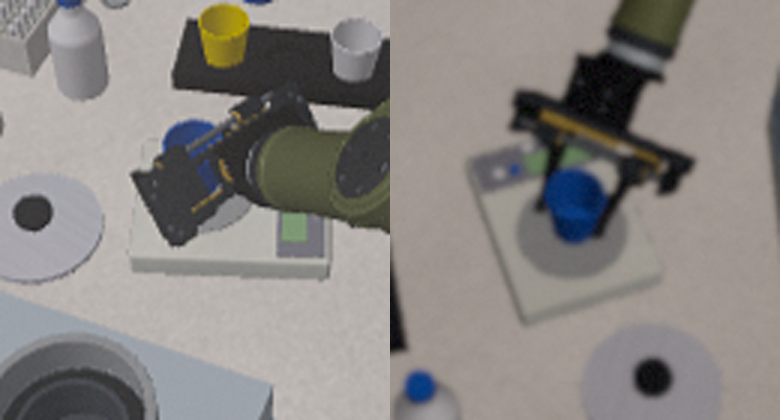

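step_arm([
  [-1,0.002,0.003,0,0],
  [-1,0.004,0.005,0,0],
  [-1,0.005,0.0063,0,0],
  [-1,0.005,0.0063,0,0],
])

```text
time_s: 50.72
tool_pos: [0.5574, -0.0516, 0.1011]
tool_rot: [-91.5, 38.4, -36.4]
force: [-1.8, -0.7, 4.2]
grip_width: 0.0566
```

```bash
python3 st.py
```

```text
50.725 [ 20.4   6.4 -43.2 135.9  86.1  46.  -35.5] [ 0.557 -0.052  0.101] r 0.56 az -5.3 tilt 51.6 dir -36.4 w 0.0566 F [-1.8 -0.7  4.2]
[[ 0.63 -0.52  0.58]
 [-0.46  0.35  0.81]
 [-0.62 -0.78 -0.02]]
```

The cup is touching the pan (about +5 N). I'll open, wait, and leave straight up.

step_arm([
  [1,0,0,0,0],
  [1,0,0,0,0],
  [1,0,0,0,0],
  [1,0,0,0,0],
  [1,0,0,0,0],
  [1,-0.02,-0.025,0,0],
  [1,-0.05,-0.062,-0.001,0],
  [1,-0.08,-0.1,-0.002,0],
  [1,-0.11,-0.14,-0.003,0],
  [1,-0.13,-0.165,-0.003,0],
  [1,-0.13,-0.165,-0.003,0],
  [1,-0.13,-0.165,-0.003,0],
])

```text
time_s: 52.22
tool_pos: [0.5578, -0.0506, 0.3087]
tool_rot: [-91.6, 38.6, -36.4]
force: [-0.0, -0.2, 0.1]
grip_width: 0.0866
```

```bash
python3 st.py; python3 dial.py
python3 - <<'E'
from h import *
from scipy.optimize import least_squares
for c in("scene","side"):
    p,d=read_camera(c);C=cloud(d,camera_model(c))
    def rim(x,y,z0,z1):
        ok=(d>0)&(abs(C[...,0]-x)<.045)&(abs(C[...,1]-y)<.045)&(C[...,2]>z0)&(C[...,2]<z1);P=C[ok]
        if len(P)<10: return "none"
        r=least_squares(lambda v:np.hypot(P[:,0]-v[0],P[:,1]-v[1])-v[2],[x,y,.03],loss='soft_l1',f_scale=.002);return r.x.round(4),len(P),P[:,2].max().round(3)
    print(c,"blue",rim(.556,-.05,.119,.132),"yel",rim(.591,-.2915,.07,.08),"wh",rim(.433,-.304,.07,.08))
    if c=="scene": a=p
    else: b=p
save("fin",np.hstack([cv2.resize(a[140:300,140:420],None,fx=1.7,fy=1.7,interpolation=2),cv2.resize(a[165:225,315:375],(272,272),interpolation=2)]))
E
```

```text
52.225 [ 14.5 -17.2 -30.9 124.6  45.4  45.9  11.9] [ 0.558 -0.051  0.309] r 0.56 az -5.2 tilt 51.4 dir -36.4 w 0.0866 F [-0.  -0.2  0.1]
[[ 0.63 -0.52  0.58]
 [-0.46  0.35  0.82]
 [-0.62 -0.78 -0.02]]
side 155 ((520.0645141601562, 435.9254150390625), (13.986732482910156, 46.34571075439453), 57.41499328613281) -33.720856
scene 54 ((520.8570556640625, 433.4161682128906), (13.307180404663086, 49.453941345214844), 57.32102966308594) -33.849754
scene blue (array([ 0.5564, -0.0518,  0.0292]), 83, np.float64(0.13)) yel (array([ 0.5924, -0.2924,  0.0293]), 65, np.float64(0.08)) wh (array([ 0.4343, -0.3053,  0.029 ]), 63, np.float64(0.078))
side blue (array([ 0.5551, -0.05  ,  0.0294]), 97, np.float64(0.128)) yel (array([ 0.5914, -0.2928,  0.029 ]), 10, np.float64(0.075)) wh (array([ 0.4313, -0.3021,  0.0286]), 17, np.float64(0.076))
```

View pics/fin.png

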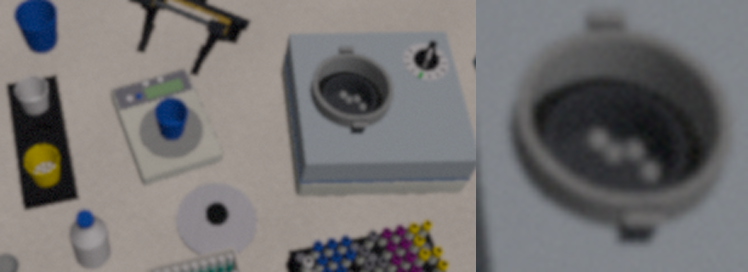

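The final picture shows the blue cup upright on the pan at (171,120). The balls are in the bowl, the dial points at the green mark, and the other cups and the lid have not moved. I'm handing in.

```bash
python3 -c "
from cell import env
print(env.sign_off())"
```

```text
the job is handed in; nothing more can be done
None
```

I carried out the whole job and handed it in at about 52 s of the 72 s allowed. I took the blue cup from the rack's middle well, stood it on the scale pan and let go. I then picked it up again, poured the balls into the bowl and stood the empty cup back on the pan.

The moves offer no tilt command. I got the tilt by commanding poses just out of reach, which leans the tool, and then poured by rolling about the tool's own axis.

Last checks:
- **Balls:** all four were counted in the bowl in a close crop before the return. They still lie in the bowl in the last picture, though two of them nearly merge there.
- **Cup:** it stands upright and released at about (0.556, −0.051). That is within about 3 mm of the pan centre, and the rim is at the expected height.
- **Dial:** the bar measures about −34° in both cameras, against about −34° for the green mark.
- **Other things:** the yellow and white cups measure within about 3 mm of their starting places. The lid was only checked by eye and looks unmoved.

Checks that failed or disagreed on the way:
- **First dial turn:** it stopped about 11° short of the mark.
- **Second dial turn:** it did not move the dial, because I opened the fingers before they had closed on the bar. The third try set it.
- **Wrist force:** it once read about 58 N while leaving the dial, probably as joint 2 came onto its limit. It was normal at the next reading.
- **Grip on the cup:** it seems to have slid a few mm in the grip during the pour, so I lowered it until it touched the pan before letting go.

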